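# Clear the tasting board into the crumb pan

## Task

Take the hook tool from its rack, hook it over the near wall of the crumb pan that stands out of reach behind the tasting board, and drag the pan in until it sits square and centred against the board's far edge; hand and arm must not touch the pan. Then take the scraper block and wipe all the loose nougat chips off the board over its far edge into the pan, without fingering chips that lie on the board. Leave the hook hanging in its rack, the scraper standing on its cork pad, the pan with the chips at the board, and the jar, cartons and tape roll where they were.

Things in the scene. Friction and masses are not known exactly. Their poses are not given: they have to be found in the camera images.
- board: dark wooden tasting board, a plain slab fixed to the counter, 150 (x) x 200 (y) x 40 mm thick; origin at the centre of its underside, x points from the robot's side to the far edge (within 0.12 rad of world x), so the far edge lies at x = +75 mm and the top at z = 40 mm. Fixed trays of bars up to about 150 mm high stand on its near side, up to about world x = 0.44 m
- pan: loose open metal crumb pan, 130 (x) x 220 (y) x 32 mm high, walls and floor 4 mm thick, 0.28 to 0.56 kg; origin at the centre of its underside, x points away from the robot (near long wall at x = -65 mm). It starts far back behind the board. Its walls are lower than the board: square against the far edge its origin is at x = +140 mm, y = 0 of the board's frame
- hook: hook tool, 0.22 kg, hanging in the rack: steel rod (diameter 10 mm) along its x axis from -60 to +120 mm, wooden handle 50 x 16 (y) x 18 mm round the origin (grip it across y), 16 mm ball at x = -60; at x = +120 the rod turns down (-z) to a flat blade 44 mm wide (y), 6 mm thick (x), from z = -45 to its tip at z = -75 mm. Nearly balanced about the handle
- rack: wooden tool rack fixed to the counter: base 130 (x) x 60 x 10 mm, with two upright V-forks at x = -45 and +45 mm (12 mm thick, 35 mm wide at the top), in which the rod lies; the fork tips stand about 19 mm above the rod axis; origin at the centre of the base's underside; x points away from the robot
- rack_seat (a point): point on the rack 100 mm above its underside, midway between the forks: the hook's origin lies here when the hook hangs in the rack. Beyond rack and pad stands a fixed chest, 184 mm high, whose open upper drawer reaches out to about x = 0.7 m: carry the hook well above it
- scraper: scraper block of light wood with a steel lower edge, standing upright: 20 (x) x 100 (y) x 55 mm tall, steel part 12 mm thick in the lowest 14 mm, 0.12 kg; origin at the centre of its underside; grip it across its 20 mm near the top
- pad: cork pad fixed to the counter on which the scraper stands: 90 (x) x 150 (y) x 6 mm; origin at the centre of its underside, x points away from the robot
- chip0: loose nougat chip (offcut) on the board, cream coloured rounded block 18 x 16 x 14 mm high, 12 g; origin at the centre of its underside; three to six of the six chips are present, all within 45 mm of the board's centre in x and 70 mm in y
- chip1: loose nougat chip (offcut) on the board, cream coloured rounded block 18 x 16 x 14 mm high, 12 g; origin at the centre of its underside; three to six of the six chips are present, all within 45 mm of the board's centre in x and 70 mm in y
- chip2: loose nougat chip (offcut) on the board, cream coloured rounded block 18 x 16 x 14 mm high, 12 g; origin at the centre of its underside; three to six of the six chips are present, all within 45 mm of the board's centre in x and 70 mm in y
- chip3: loose nougat chip (offcut) on the board, cream coloured rounded block 18 x 16 x 14 mm high, 12 g; origin at the centre of its underside; three to six of the six chips are present, all within 45 mm of the board's centre in x and 70 mm in y
- chip4: loose nougat chip (offcut) on the board, cream coloured rounded block 18 x 16 x 14 mm high, 12 g; origin at the centre of its underside; three to six of the six chips are present, all within 45 mm of the board's centre in x and 70 mm in y
- chip5: loose nougat chip (offcut) on the board, cream coloured rounded block 18 x 16 x 14 mm high, 12 g; origin at the centre of its underside; three to six of the six chips are present, all within 45 mm of the board's centre in x and 70 mm in y
- box_a: bystander: gift carton with a ribbon bow, 56 x 90 x 85 mm; origin at the centre of its underside
- box_b: bystander: taller gift carton with a ribbon bow, 51 x 74 x 105 mm; origin at the centre of its underside
- honey_jar: bystander: jar with a dark lid, diameter 58, 90 mm tall; origin at the centre of its underside
- tape_roll: bystander: roll of parcel tape lying flat, diameter 92, 48 mm tall; origin at the centre of its underside

How it is judged:
On the way, in this order (a step that is already met when the one before it is completed fails the run):
1. the hook pulls the pan (contact over 0.5 N) (contact force between hook and pan above 0.5 N), for 0.1 s.
2. the pan sits against the far edge of the board: gap under 9 mm, within 30 mm of centred and 0.1 rad of square (x of pan in the frame of board below 0.149 m and y of pan in the frame of board between -0.03 and 0.03 m and angle between the x axis of pan and the x axis of board, either way round below 0.1 rad), for 0.2 s.
3. all chips present lie in the pan (x of chip0 in the frame of pan between -0.064 and 0.064 m and y of chip0 in the frame of pan between -0.109 and 0.109 m and z of each of chip0, chip1, chip2, chip3, chip4, chip5 in the frame of pan below 0.035 m and x of chip1 in the frame of pan between -0.064 and 0.064 m and y of chip1 in the frame of pan between -0.109 and 0.109 m and x of chip2 in the frame of pan between -0.064 and 0.064 m and y of chip2 in the frame of pan between -0.109 and 0.109 m and x of chip3 in the frame of pan between -0.064 and 0.064 m and y of chip3 in the frame of pan between -0.109 and 0.109 m and x of chip4 in the frame of pan between -0.064 and 0.064 m and y of chip4 in the frame of pan between -0.109 and 0.109 m and x of chip5 in the frame of pan between -0.064 and 0.064 m and y of chip5 in the frame of pan between -0.109 and 0.109 m), for 0.2 s.
At the end, for the whole second after the job is handed in: all chips lie in the pan; the pan is still at the board (within 60 mm of its far edge and 80 mm of centred); the hook lies in the rack's forks (origin within 30 mm along and 12 mm across and in height of the seat); the scraper stands upright with its centre on the pad; all at rest (all of step 3 and x of pan in the frame of board below 0.2 m and y of pan in the frame of board between -0.08 and 0.08 m and linear speed of each of pan, scraper below 0.02 m/s and x of hook in the frame of rack_seat between -0.03 and 0.03 m and y of hook in the frame of rack_seat between -0.012 and 0.012 m and z of hook in the frame of rack_seat between -0.012 and 0.012 m and x of scraper in the frame of pad between -0.045 and 0.045 m and y of scraper in the frame of pad between -0.075 and 0.075 m and z of scraper in the frame of pad between 0 and 0.012 m and angle between scraper's own z axis and vertical below 0.15 rad and linear speed of hook below 0.03 m/s); the robot touches nothing.
It fails at once if the hand or arm pushes the pan (over 1 N) (contact force between any of the fingers, the arm and pan above 1 N).
It fails at once if the fingers touch a chip that lies on the board (over 0.5 N) ((contact force between the fingers and chip0 above 0.5 N and contact force between board and chip0 above 0.01 N) or (contact force between the fingers and chip1 above 0.5 N and contact force between board and chip1 above 0.01 N) or (contact force between the fingers and chip2 above 0.5 N and contact force between board and chip2 above 0.01 N) or (contact force between the fingers and chip3 above 0.5 N and contact force between board and chip3 above 0.01 N) or (contact force between the fingers and chip4 above 0.5 N and contact force between board and chip4 above 0.01 N) or (contact force between the fingers and chip5 above 0.5 N and contact force between board and chip5 above 0.01 N)).
It fails at once if a bystander is moved by more than 30 mm or tipped (distance of any of box_a, box_b, honey_jar, tape_roll from where it was at the start of the episode above 0.03 m or angle between any of box_a, box_b, honey_jar, tape_roll's own z axis and vertical above 0.5 rad).
Of chip0, chip1, chip2, chip3, chip4, chip5 only 3 to 6 are there at a start; the rules pass over those that are not, and their reading is None.
At some moment in a run one of pan may be knocked a few centimetres aside while the robot is not near it.
It also fails if it takes over 210 s, if anything falls off the work surface, if the arm or the gripper's body presses on something with over 40 N, if the wrist force passes 120 N, or if a joint passes its speed limit or range.

## Robot

A 7-joint arm with a two-finger parallel gripper is mounted at the origin on a cart in front of the work surface, level with it; the furniture and walls round the work are solid. World frame = base frame: x ahead of the robot, y to its left, z up, the work surface at z = 0. Lengths are in m, angles in rad, forces in N, time in s.
With the tool pointing down it reaches from about 0.425 to 0.875 m from the base axis. Payload 8.4 kg.
Tool frame: the origin (TCP) lies at the very end of the fingers, on their centre line; the grasp point (between the pads) lies 19 mm behind it; z points along the fingers, y is the line along which they close (so a half turn about z gives the same grasp; the last joint's range is limited). The gripper opens to 85 mm and grips with 20 to 120 N. Pads are 22 mm wide; open, the fingers measure 114 mm over their backs; the gripper's body (76 mm by 85 mm) begins 54 mm behind the grasp point. The pads swing forward as they close: fully open they stand 13 mm farther back than shut.
Start: joints at [-1.27, 0.333, 0.04, 1.465, -0.013, 1.343, -0.059], TCP at [0.253, 0.599, 0.2] pointing down, gripper open.
Joint ranges: [-2.58, 2.58], [-0.38, 2.09], [-1.3, 1.39], [0.25, 2.4], [-1.5, 4.64], [0.08, 2.09], [-2.65, 2.65]. Speed limits (rad/s): [2.22, 2.22, 2.79, 2.79, 3.14, 3.14, 3.14].

## Interface

Orientations are given as a unit quaternion [x, y, z, w].
In Python, from workcell import robot gives the robot as it stands. The module is installed in compiled form; this text tells all that it offers.
- The arm moves only by the tool play_rows, never from a script. Its argument "motion" is a list of rows, each a list of 7 numbers: the turn, a rotation vector about the tool's x, y, z in a scale on which 1.0 is pi rad, then the shift along the tool's x, y, z in normalised numbers (1 is 750 mm), then the closure, from 0 (fully open) to 1 (shut). A call has 1 to 10 rows; each row is the pose to reach, as a shift and turn from the pose commanded when the call began, along the tool's axes at that moment; what a row does not reach only later rows make up. A row lasts 1/10 s, in which the tool goes at most 50 mm and 8.59 degrees, less where a joint would pass 70% of its speed; a pose out of reach is approached as far as the arm can. Shift and turn numbers lie between -1 and 1, and a call with a number outside is refused. A call with a gripper value outside its range is refused whole. The fingers move at their own pace and stop on an object; the grip force is fixed at half the most. Time passes only in rows, so rows that repeat a pose let the fingers close. It gives the time, the measured TCP pose, the force, the opening and the grip force at its end, in the units of the state.
- robot.read_state(): the state, without advancing time (a new reading comes with each control period).
- robot.get_image(name): name is "scene" or "top" or "wrist"; returns (picture, depth): 480x640x3 uint8, red, green, blue; 480x640 float32, m along the optical axis (not along the pixel's ray), 0 where there is no reading.
- robot.calibration(name): a dict with "fov_y" (degrees; the focal length in pixels is half the picture's height over the tangent of half this angle, whatever the lens; pixels are square), "cx", "cy" (the principal point, pixels), "R" (3x3) and "t" (3): a world point X has camera coordinates R X + t. Camera axes: x right, y down, z forward; pixel columns grow to the right and rows downward; lengths in m; the calibration is good to about 2 mm. A picture is of the moment at which its call begins: read the wrist's pose just before it. calibration takes no time and is no camera call; for the wrist camera it gives the pose at the moment of the call.
- robot.hand_in(): hands the job in; it is judged then, once.
Trained networks look in the newest picture that a camera, given by its name, has taken for a name from the list of things; names that differ only in an ending like _2 or _b are one class to them, and where a whole thing is asked for, a point or a joint stands for the part that bears it (a point fixed in the world has none). Each returns a list of dicts, best first, with "conf" (0 to 1); they miss things now and then, are a little off and sometimes report something else, mostly with a low value. They report only what shows in the picture. A call takes as long as a camera call.
- robot.find_in(camera, query): "at" ([x, y, z] in m, in the coordinates of the camera as it stood for that picture, good to about 4 mm: the middle of the surface that is visible of it).
- robot.regions_of(camera, query): "pixels" (480x640 bool, what is visible of it).
- robot.place_of(camera, query): "at" ([x, y, z] in m, in the coordinates of the camera as it stood for that picture, good to about 4 mm: a listed point, or the origin of a listed thing).
The state is a dict: "clock": time; "q": joint angles; "joint_vel": joint speeds; "effort": joint torques, N m; "ee_pos": TCP position; "ee_rot": TCP orientation; "force": force on the tool from outside, world axes, zero at the start; "wrist_torque": the same for the moment, N m; "width": finger opening in m; "grasp_force": force on a finger pad.
Only numpy, scipy, OpenCV 4.12 (cv2) and the standard library are available. Lean on these libraries where they do the work, as an engineer would, in place of code of your own. Each camera call takes 0.05 s, during which the arm holds its last target. There are 200 camera calls.

## Working session

There is one attempt and no reset: what is moved stays moved. The work goes in short steps, Python scripts to look and compute and a tool call to move; the robot and the scene stay as the last step left them, time stands still between calls to the robot, and variables do not carry over. Pictures are saved under pics/ and viewed, at most 14 in all, crops included, and the job is handed in when it is done.

Besides the shell and the picture viewer there is one more tool, called after "Call:" as name(argument=value, ...) on one line, values as JSON. play_rows: Moves the arm, as the interface text tells. Its arguments: {"type":"object","properties":{"motion":{"type":"array"}},"required":["motion"]}

```bash
mkdir -p pics; cat > h.py <<'E'
import numpy as np, cv2
from workcell import robot
from scipy.spatial.transform import Rotation as Ro
def K(name):
    c=robot.calibration(name); f=240/np.tan(np.radians(c['fov_y'])/2); return c,f
def w(name,p,c=None):
    c=c or robot.calibration(name); return np.array(c['R']).T@(np.array(p)-np.array(c['t']))
def cloud(name,d):
    c,f=K(name); v,u=np.mgrid[:480,:640]
    P=np.stack([(u-c['cx'])/f*d,(v-c['cy'])/f*d,d],-1)
    return (P-np.array(c['t']))@np.array(c['R'])
def save(name,img): cv2.imwrite('pics/'+name,img[...,::-1])
def st():
    s=robot.read_state(); print('t',round(s['clock'],2),'p',np.round(s['ee_pos'],4),'rot',np.round(s['ee_rot'],4),'F',np.round(s['force'],1),'w',round(s['width'],4),'g',round(s['grasp_force'],1)); return s
E
python3 - <<'E'
from h import *
s=st(); print(Ro.from_quat(s['ee_rot']).as_matrix().round(3))
for n in('scene','top'):
    im,d=robot.get_image(n); save(n+'0.png',im); np.save(n+'0.npy',d)
    print(n,robot.calibration(n)['t'])
    for q in['board','pan','hook','rack','rack_seat','scraper','pad','chip0','box_a','box_b','honey_jar','tape_roll']:
        r=robot.place_of(n,q); print(q,[(w(n,x['at']).round(3).tolist(),round(x['conf'],2)) for x in r[:7]])
E
```

```text
t 0.0 p [0.2528 0.5983 0.1992] rot [ 1.986e-01  9.801e-01 -8.000e-04 -1.000e-04] F [-0.5 -0.2  0.7] w 0.0854 g 0.0
[[-0.921  0.389 -0.001]
 [ 0.389  0.921 -0.002]
 [-0.    -0.002 -1.   ]]
scene [-0.54889776  0.22837004  0.67905594]
board [([0.56, 0.071, 0.001], 0.97)]
pan [([0.793, 0.154, 0.002], 0.95), ([0.52, -0.378, -0.003], 0.57)]
hook [([0.495, -0.166, 0.103], 0.77), ([0.712, 0.346, -0.0], 0.49)]
rack [([0.49, -0.168, -0.002], 0.81)]
rack_seat [([0.794, 0.152, 0.006], 0.46)]
scraper []
pad [([0.523, -0.381, -0.001], 0.84)]
chip0 [([0.59, 0.13, 0.038], 0.64), ([0.589, 0.074, 0.042], 0.56), ([0.553, 0.061, 0.039], 0.55), ([0.54, 0.131, 0.041], 0.48), ([0.535, 0.006, 0.041], 0.39)]
box_a [([0.71, 0.341, -0.004], 0.96), ([0.502, 0.34, -0.001], 0.92)]
box_b [([0.71, 0.341, -0.004], 0.96), ([0.502, 0.34, -0.001], 0.92)]
honey_jar [([0.603, 0.347, -0.001], 0.81)]
tape_roll []
top [0.01016092 0.67371716 1.1884521 ]
board [([0.555, 0.073, 0.001], 0.9), ([0.538, 0.009, 0.036], 0.22)]
pan [([0.791, 0.152, -0.003], 0.79), ([0.497, -0.166, 0.097], 0.49)]
hook [([0.498, -0.167, 0.101], 0.91)]
rack [([0.495, -0.166, 0.001], 0.73)]
rack_seat [([0.498, -0.167, 0.097], 0.89), ([0.496, -0.165, 0.102], 0.31)]
scraper [([0.512, -0.373, 0.007], 0.75), ([0.538, 0.009, 0.038], 0.43)]
pad [([0.522, -0.376, 0.003], 0.92)]
chip0 [([0.6, 0.13, 0.04], 0.62), ([0.595, 0.076, 0.039], 0.6), ([0.541, 0.008, 0.038], 0.47), ([0.544, 0.134, 0.041], 0.39), ([0.556, 0.06, 0.043], 0.38), ([0.796, 0.153, -0.001], 0.31)]
box_a [([0.498, 0.343, -0.003], 0.7), ([0.709, 0.342, -0.0], 0.62)]
box_b [([0.498, 0.343, -0.003], 0.7), ([0.709, 0.342, -0.0], 0.62)]
honey_jar [([0.608, 0.348, -0.0], 0.7), ([0.71, 0.345, 0.002], 0.61), ([0.793, 0.157, -0.005], 0.46)]
tape_roll [([0.635, -0.283, -0.001], 0.59)]
```

View pics/scene0.png

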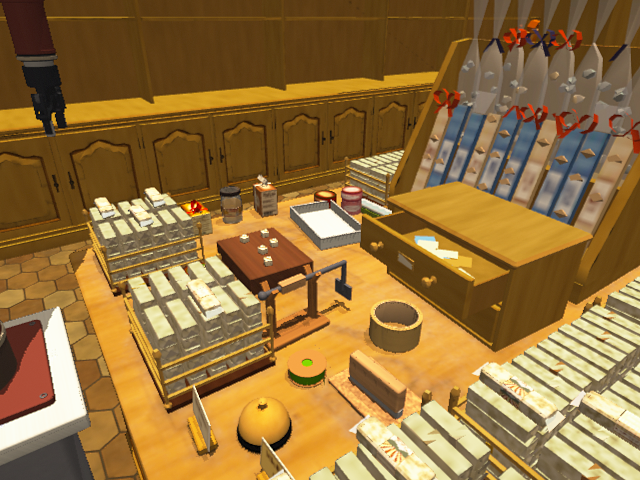

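View pics/top0.png

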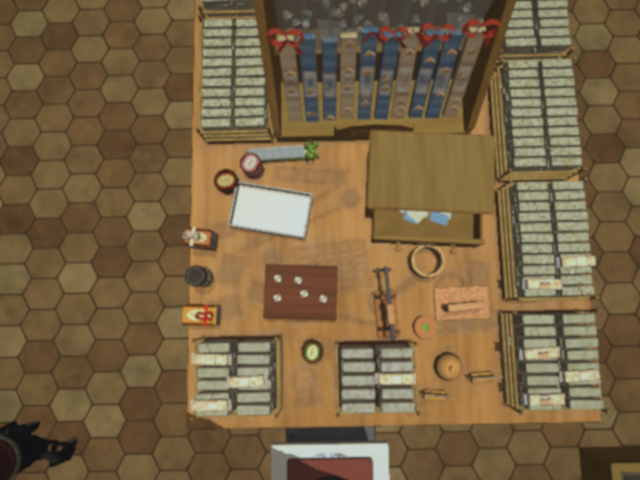

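```bash
cat > m.py <<'E'
from h import *
def rect(m,name='top',z=(0,1),d=None,er=0):
    P=cloud(name,d); k=m&(d>0)&(P[...,2]>z[0])&(P[...,2]<z[1])
    if er: k=cv2.erode(k.astype(np.uint8),np.ones((er,er)))>0
    X=P[k]; return cv2.minAreaRect(X[:,:2].astype(np.float32)),X
E
python3 - <<'E'
from m import *
im,d=robot.get_image('top')
for q,z in [('board',(.034,.046)),('pan',(-.01,.045)),('pan',(.024,.04)),('hook',(.085,.13)),('rack',(-.01,.02)),('scraper',(.05,.075)),('pad',(0,.015)),('tape_roll',(.03,.06))]:
    R=robot.regions_of('top',q)
    for r in R[:1]:
        try:
            b,X=rect(r['pixels'],z=z,d=d); print(q,round(r['conf'],2),len(X),np.round(b[0],3),np.round(b[1],3),round(b[2],1),'zmed',np.median(X[:,2]).round(3),'mean',X.mean(0).round(3),X.min(0).round(3),X.max(0).round(3))
        except Exception as e: print(q,e)
E
```

```text
board 0.93 3674 [0.559 0.07 ] [0.2  0.15] 87.4 zmed 0.04 mean [0.558 0.068 0.04 ] [ 0.483 -0.032  0.034] [0.636 0.17  0.046]
pan 0.79 3639 [0.794 0.153] [0.221 0.132] 79.3 zmed 0.004 mean [0.797 0.155 0.008] [ 0.71   0.034 -0.005] [0.876 0.272 0.04 ]
pan 0.79 449 [0.794 0.153] [0.221 0.132] 79.3 zmed 0.031 mean [0.793 0.15  0.031] [0.71  0.034 0.024] [0.876 0.271 0.038]
hook 0.84 320 [ 0.525 -0.164] [0.19  0.016] 4.1 zmed 0.106 mean [ 0.513 -0.165  0.106] [ 0.43  -0.178  0.091] [ 0.619 -0.154  0.116]
rack 0.87 674 [ 0.495 -0.168] [0.132 0.064] 3.9 zmed 0.009 mean [ 0.494 -0.161  0.009] [ 0.429 -0.204 -0.005] [ 0.56  -0.134  0.016]
scraper 0.68 280 [ 0.512 -0.376] [0.02  0.101] 4.8 zmed 0.06 mean [ 0.512 -0.374  0.06 ] [ 0.5   -0.426  0.05 ] [ 0.523 -0.325  0.067]
pad 0.67 1417 [ 0.522 -0.379] [0.092 0.151] 1.6 zmed 0.006 mean [ 0.523 -0.376  0.006] [ 0.475 -0.455  0.   ] [ 0.569 -0.303  0.013]
tape_roll 0.6 326 [ 0.636 -0.281] [0.091 0.086] 86.2 zmed 0.046 mean [ 0.636 -0.282  0.044] [ 0.593 -0.327  0.03 ] [ 0.679 -0.236  0.054]
```

The pictures agree with the networks. The scene view shows five chips near (265,245), the pan near (325,225), and the hook in its rack near (300,285). The top view shows the board at (300,292), the pan at (271,210) and the scraper at (463,305).

```bash
cat >> h.py <<'E'
def tgt(x,y,z,a,roll=0):
    # tool down, tool y at world angle a (deg)
    c,s_=np.cos(np.radians(a)),np.sin(np.radians(a)); return np.array([x,y,z]),np.array([[-s_,c,0],[c,s_,0],[0,0,-1.]])
def plan(*wps):
    s=st(); R0=Ro.from_quat(s['ee_rot']).as_matrix(); p0=np.array(s['ee_pos'])
    for wp in wps:
        p,R=tgt(*wp); rv=Ro.from_matrix(R0.T@R).as_rotvec(degrees=True); print(wp,'->',rv.round(1).tolist(),(R0.T@(p-p0)*100).round(2).tolist())
E
python3 - <<'E'
from h import *
plan((.45,.35,.3,80),(.5,0,.3,94),(.498,-.166,.2,94))
E
```

```text
t 1.75 p [0.253  0.5987 0.2001] rot [ 0.1986  0.9801 -0.     -0.    ] F [-0.  -0.8  0.7] w 0.0854 g 0.0
(0.45, 0.35, 0.3, 80) -> [-0.0, -0.0, -12.9] [-27.83, -15.24, -9.99]
(0.5, 0, 0.3, 94) -> [-0.0, -0.0, -26.9] [-46.06, -45.53, -9.99]
(0.498, -0.166, 0.2, 94) -> [-0.0, -0.0, -26.9] [-52.34, -60.9, 0.01]
```

Careful with the scale: shifts go in shares of 750 mm and turns go in shares of pi rad. That gives: -34.7 cm / 75 = -0.4627, -32.4 cm / 75 = -0.432, -22 degrees / 180 = -0.1222.

Call:
play_rows(motion=[[0,0,-0.0167,-0.0533,-0.0267,-0.0267,0],[0,0,-0.0333,-0.1067,-0.0533,-0.0533,0],[0,0,-0.05,-0.16,-0.08,-0.08,0],[0,0,-0.0611,-0.2133,-0.1133,-0.1067,0],[0,0,-0.0722,-0.2667,-0.1467,-0.1333,0],[0,0,-0.0722,-0.32,-0.1733,-0.1333,0],[0,0,-0.0722,-0.3707,-0.2027,-0.1333,0],[0,0,-0.0944,-0.4013,-0.2533,-0.1333,0],[0,0,-0.1111,-0.432,-0.304,-0.1333,0],[0,0,-0.1222,-0.4627,-0.3547,-0.1333,0]])

```text
clock: 2.75
ee_pos: [0.4692, 0.2167, 0.3002]
ee_rot: [0.007, 1.0, 0.0, 0.0]
force: [1.6, -0.1, 0.5]
width: 0.0853
grasp_force: 0.0
```

```bash
python3 - <<'E'
from h import *
plan((.5,0,.3,94),(.498,-.166,.2,94))
E
```

```text
t 2.75 p [0.4692 0.2167 0.3002] rot [7.e-03 1.e+00 1.e-04 1.e-04] F [ 1.6 -0.1  0.5] w 0.0853 g 0.0
(0.5, 0, 0.3, 94) -> [0.0, 0.0, -4.8] [-3.38, -21.63, 0.01]
(0.498, -0.166, 0.2, 94) -> [0.0, 0.0, -4.8] [-3.41, -38.23, 10.01]
```

Scaled: -38.2 cm / 75 = -0.5093, -38 cm / 75 = -0.5067, -4.8 degrees / 180 = -0.0267.

Call:
play_rows(motion=[[0,0,-0.0111,-0.0133,-0.0667,0,0],[0,0,-0.0222,-0.0267,-0.1333,0,0],[0,0,-0.0267,-0.04,-0.2,0,0],[0,0,-0.0267,-0.0453,-0.2667,0,0],[0,0,-0.0267,-0.0453,-0.3333,0,0],[0,0,-0.0267,-0.0453,-0.3933,0.0267,0],[0,0,-0.0267,-0.0453,-0.4533,0.0533,0],[0,0,-0.0267,-0.0453,-0.5067,0.08,0],[0,0,-0.0267,-0.0453,-0.5093,0.12,0],[0,0,-0.0267,-0.0453,-0.5093,0.1333,0]])

```text
clock: 3.75
ee_pos: [0.4954, -0.1649, 0.1978]
ee_rot: [-0.033, 0.999, 0.0, -0.002]
force: [-0.0, 0.6, -0.5]
width: 0.0858
grasp_force: 0.0
```

```bash
python3 - <<'E'
from h import *
plan((.498,-.166,.085,94))
im,d=robot.get_image('wrist'); save('wr1.png',im)
c=robot.calibration('wrist')
for q in('hook','rack','rack_seat'):
    print(q,[(w('wrist',r['at'],c).round(3),round(r['conf'],2)) for r in robot.place_of('wrist',q)[:2]])
P=cloud('wrist',d); 
r=robot.regions_of('wrist','hook')
if r:
    X=P[r[0]['pixels']&(d>0)]; X=X[(X[:,2]>.085)&(X[:,2]<.125)]; b=cv2.minAreaRect(X[:,:2].astype(np.float32)); print(b,X.min(0),X.max(0))
E
```

```text
t 3.75 p [ 0.4954 -0.1649  0.1978] rot [-3.250e-02  9.995e-01  2.000e-04 -1.500e-03] F [-0.   0.6 -0.5] w 0.0858 g 0.0
(0.498, -0.166, 0.085, 94) -> [0.0, -0.2, -0.3] [-0.29, -0.14, 11.28]
hook [(array([ 0.5  , -0.165,  0.102]), 0.79)]
rack [(array([ 0.494, -0.162, -0.002]), 0.7), (array([0.598, 0.076, 0.038]), 0.48)]
rack_seat [(array([ 0.497, -0.173,  0.098]), 0.77)]
((0.5276694297790527, -0.16217990219593048), (0.18998388946056366, 0.015722688287496567), 4.269545078277588) [ 0.43276865 -0.17658802  0.08516192] [ 0.62241775 -0.15046065  0.11410477]
```

View pics/wr1.png

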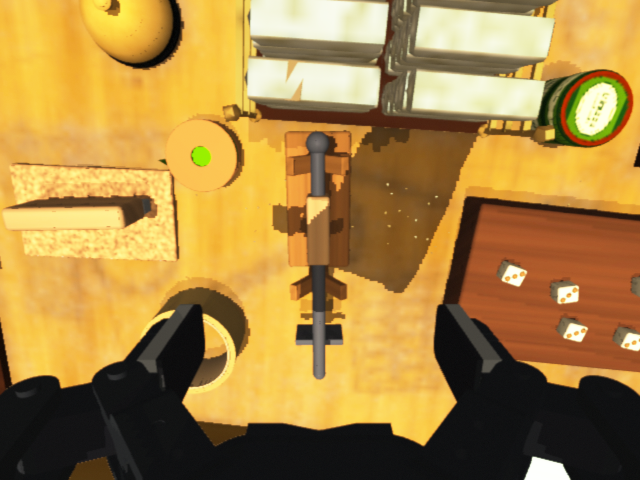

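The wrist view shows the hook handle at about (318,230) between the forks, clear for the fingers. I'll descend and grip.

Scaled: 11.1 cm / 75 = 0.148, 9 cm / 75 = 0.12, -0.3 degrees / 180 = -0.0017.

Call:
play_rows(motion=[[0,0,-0.0017,-0.004,-0.0013,0.04,0],[0,0,-0.0017,-0.004,-0.0013,0.08,0],[0,0,-0.0017,-0.004,-0.0013,0.12,0],[0,0,-0.0017,-0.004,-0.0013,0.148,0],[0,0,-0.0017,-0.004,-0.0013,0.148,0.5],[0,0,-0.0017,-0.004,-0.0013,0.148,1],[0,0,-0.0017,-0.004,-0.0013,0.148,1],[0,0,-0.0017,-0.004,-0.0013,0.148,1],[0,0,-0.0017,-0.004,-0.0013,0.148,1],[0,0,-0.0017,-0.004,-0.0013,0.148,1]])

```text
clock: 5.0
ee_pos: [0.5004, -0.1647, 0.0896]
ee_rot: [-0.037, 0.999, 0.0, 0.0]
force: [0.2, 0.4, -0.2]
width: 0.0002
grasp_force: 0.0
```

```bash
python3 - <<'E'
from h import *
plan((.498,-.166,.25,94))
E
```

```text
t 5.0 p [ 0.5004 -0.1647  0.0896] rot [-3.660e-02  9.993e-01  0.000e+00  4.000e-04] F [ 0.2  0.4 -0.2] w 0.0002 g 0.0
(0.498, -0.166, 0.25, 94) -> [-0.0, 0.0, 0.2] [0.24, -0.11, -16.04]
```

```bash
python3 - <<'E'
from h import *
im,d=robot.get_image('wrist'); im2,d2=robot.get_image('scene'); save('wr2.png',np.hstack([im[100:,120:520],cv2.resize(im2[230:370,230:370],(380,380))]))
c=robot.calibration('wrist'); print([(w('wrist',r['at'],c).round(3),round(r['conf'],2)) for r in robot.place_of('wrist','hook')[:2]])
E
```

```text
[(array([ 0.5  , -0.168,  0.102]), 0.84)]
```

View pics/wr2.png

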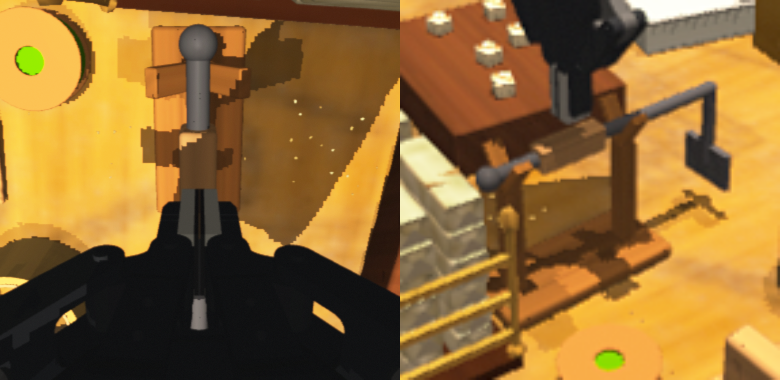

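```bash
python3 - <<'E'
from h import *
im,d=robot.get_image('scene'); P=cloud('scene',d)
for v in range(262,286,2): print(v,[ (P[v,u].round(3).tolist()) for u in (288,293,297)])
E
```

```text
262 [[0.487, -0.169, 0.147], [0.491, -0.178, 0.149], [0.498, -0.18, 0.148]]
264 [[0.487, -0.169, 0.143], [0.492, -0.177, 0.145], [0.499, -0.178, 0.143]]
266 [[0.488, -0.168, 0.138], [0.491, -0.178, 0.142], [0.498, -0.18, 0.141]]
268 [[0.487, -0.169, 0.135], [0.493, -0.175, 0.136], [0.5, -0.176, 0.134]]
270 [[0.486, -0.17, 0.132], [0.491, -0.177, 0.133], [0.499, -0.178, 0.131]]
272 [[0.486, -0.169, 0.127], [0.493, -0.175, 0.128], [0.499, -0.177, 0.127]]
274 [[0.565, -0.031, 0.025], [0.494, -0.173, 0.123], [0.586, -0.033, 0.019]]
276 [[0.566, -0.03, 0.019], [0.578, -0.03, 0.015], [0.508, -0.163, 0.108]]
278 [[0.564, -0.032, 0.016], [0.497, -0.166, 0.11], [0.504, -0.17, 0.109]]
280 [[0.489, -0.164, 0.108], [0.495, -0.17, 0.108], [0.501, -0.173, 0.108]]
282 [[0.484, -0.173, 0.11], [0.491, -0.176, 0.109], [0.5, -0.175, 0.105]]
284 [[0.481, -0.177, 0.109], [0.491, -0.177, 0.105], [0.5, -0.175, 0.101]]
```

```bash
python3 - <<'E'
from h import *
d=np.load('scene0.npy'); P=cloud('scene',d)
print('start: reported .253 .599 .200')
for u in range(44,66,4):
    k=[v for v in range(85,140) if d[v,u]>0 and P[v,u,2]>.1 and abs(P[v,u,1]-.6)<.12 and abs(P[v,u,0]-.25)<.12]
    if k: print(u,k[-1],P[k[-1],u].round(3))
im,d=robot.get_image('top'); P=cloud('top',d); s=st(); 
q=(np.hypot(P[...,0]-s['ee_pos'][0],P[...,1]-s['ee_pos'][1])<.1)&(d>0); print(np.sort(P[q][:,2])[-5:])
im,d=robot.get_image('wrist'); P=cloud('wrist',d)
q=(d>0)&(np.hypot(P[...,0]-s['ee_pos'][0],P[...,1]-s['ee_pos'][1])<.02); 
v,u=np.nonzero(q); print(len(v)); 
for row in range(v.min(),v.max()+1,6):
    k=q[row]; 
    if k.any(): print(row,np.median(P[row][k],0).round(3))
c=robot.calibration('wrist'); print('cam',w('wrist',[0,0,0],c).round(3), (np.array(c['R'])[2]).round(3))
E
```

```text
start: reported .253 .599 .200
44 129 [0.222 0.557 0.262]
48 136 [0.226 0.553 0.245]
52 136 [0.234 0.55  0.244]
56 121 [0.257 0.639 0.263]
60 128 [0.262 0.634 0.244]
64 128 [0.271 0.63  0.244]
t 5.25 p [ 0.5    -0.1647  0.0891] rot [-0.0366  0.9993 -0.     -0.    ] F [-0.4 -0.2  0.5] w 0.0002 g 0.0
[0.59166312 0.59177478 0.59198175 0.59230083 0.59245866]
21172
206 [ 0.481 -0.159  0.01 ]
212 [ 0.485 -0.158  0.01 ]
218 [ 0.489 -0.157  0.009]
224 [ 0.493 -0.156  0.01 ]
230 [ 0.497 -0.152  0.01 ]
236 [ 0.501 -0.151  0.01 ]
242 [ 0.506 -0.151  0.01 ]
248 [ 0.51  -0.151  0.01 ]
254 [ 0.481 -0.165  0.108]
260 [ 0.484 -0.167  0.109]
266 [ 0.486 -0.167  0.109]
272 [ 0.489 -0.167  0.109]
278 [ 0.492 -0.166  0.109]
284 [ 0.494 -0.166  0.108]
290 [ 0.49  -0.166  0.126]
296 [ 0.489 -0.166  0.131]
302 [ 0.49  -0.166  0.136]
308 [ 0.49  -0.166  0.14 ]
314 [ 0.49  -0.166  0.144]
320 [ 0.49  -0.166  0.148]
326 [ 0.49  -0.166  0.152]
332 [ 0.49  -0.166  0.156]
338 [ 0.488 -0.166  0.162]
344 [ 0.488 -0.166  0.165]
350 [ 0.489 -0.165  0.168]
356 [ 0.489 -0.165  0.171]
362 [ 0.489 -0.165  0.173]
368 [ 0.489 -0.165  0.176]
374 [ 0.489 -0.164  0.178]
380 [ 0.484 -0.164  0.187]
386 [ 0.484 -0.164  0.189]
392 [ 0.484 -0.164  0.191]
398 [ 0.484 -0.163  0.193]
404 [ 0.484 -0.162  0.195]
410 [ 0.484 -0.162  0.197]
416 [ 0.484 -0.162  0.198]
422 [ 0.484 -0.162  0.2  ]
428 [ 0.484 -0.164  0.202]
434 [ 0.485 -0.165  0.202]
440 [ 0.485 -0.165  0.203]
446 [ 0.485 -0.165  0.205]
452 [ 0.485 -0.165  0.206]
458 [ 0.486 -0.166  0.206]
464 [ 0.488 -0.166  0.206]
470 [ 0.489 -0.166  0.206]
476 [ 0.489 -0.166  0.207]
cam [ 0.428 -0.17   0.263] [ 0.286  0.02  -0.958]
```

The depth data show the reported TCP sits about 31 mm beyond the real fingertips: the closed tips are really at z = 0.121 while 0.089 is reported, and the start pose has the same offset. The fingers therefore closed above the handle. I'll correct for the offset and grip again.

Scaled: 3.6 cm / 75 = 0.048, 3 cm / 75 = 0.04.

Call:
play_rows(motion=[[0,0,0,0,0,0,0],[0,0,0,0,0,0,0],[0,0,0,0,0,0,0],[0,0,0,0,0,0,0],[0,0,0,0,0,0,0],[0,0,0,0,0,0,0],[0,0,0,0,0.0013,0.02,0],[0,0,0,0,0.0013,0.04,0],[0,0,0,0,0.0013,0.048,0],[0,0,0,0,0.0013,0.048,0]])

```text
clock: 6.3
ee_pos: [0.4994, -0.1636, 0.0525]
ee_rot: [-0.037, 0.999, -0.0, -0.001]
force: [0.4, 0.1, 0.4]
width: 0.0852
grasp_force: 0.0
```

Call:
play_rows(motion=[[0,0,0,0,0,0,0.6],[0,0,0,0,0,0,1],[0,0,0,0,0,0,1],[0,0,0,0,0,0,1],[0,0,0,0,0,0,1],[0,0,0,0,0,0,1],[0,0,0,0,0,0,1],[0,0,0,0,0,0,1]])

```text
clock: 7.1
ee_pos: [0.5004, -0.1654, 0.0537]
ee_rot: [-0.036, 0.999, -0.001, 0.001]
force: [-0.6, -5.5, 2.0]
width: 0.0149
grasp_force: 63.7
```

Gripped: opening 15 mm, 64 N. Next I lift and carry the hook over to the pan.

Scaled: -20 cm / 75 = -0.2667, -19 cm / 75 = -0.2533, 3 degrees / 180 = 0.0167.

Call:
play_rows(motion=[[0,0,0,0,0,-0.0267,1],[0,0,0,0,0,-0.0533,1],[0,0,0,0,0,-0.0933,1],[0,0,0,0,0,-0.1333,1],[0,0,0,0,0,-0.1733,1],[0,0,0,0,0,-0.2133,1],[0,0,0,0,0,-0.2533,1],[0,0,0.0056,0,0.0267,-0.2667,1],[0,0,0.0111,0,0.0667,-0.2667,1],[0,0,0.0167,0,0.1067,-0.2667,1]])

```text
clock: 8.1
ee_pos: [0.4939, -0.0833, 0.2534]
ee_rot: [-0.009, 1.0, 0.0, 0.0]
force: [1.8, 0.9, -3.1]
width: 0.0146
grasp_force: 63.2
```

```bash
python3 - <<'E'
from h import *
plan((.5,.1,.25,85),(.6555,.106,.15,85),(.6555,.106,.0405,85))
E
```

```text
t 8.1 p [ 0.4939 -0.0833  0.2534] rot [-9.4e-03  1.0e+00  1.0e-04  3.0e-04] F [ 1.8  0.9 -3.1] w 0.0146 g 63.2
(0.5, 0.1, 0.25, 85) -> [0.0, 0.0, 6.1] [-0.95, 18.32, 0.35]
(0.6555, 0.106, 0.15, 85) -> [0.0, 0.0, 6.1] [-16.5, 18.63, 10.35]
(0.6555, 0.106, 0.0405, 85) -> [0.0, 0.0, 6.1] [-16.5, 18.62, 21.3]
```

Scaled: 18.6 cm / 75 = 0.248, -16.5 cm / 75 = -0.22, 6 degrees / 180 = 0.0333.

Call:
play_rows(motion=[[0,0,0.0111,0,0.0533,0,1],[0,0,0.0222,0,0.1067,0,1],[0,0,0.0333,0,0.16,0,1],[0,0,0.0333,-0.0133,0.2133,0,1],[0,0,0.0333,-0.0533,0.248,0,1],[0,0,0.0333,-0.1067,0.248,0.0267,1],[0,0,0.0333,-0.16,0.248,0.0667,1],[0,0,0.0333,-0.2133,0.248,0.1067,1],[0,0,0.0333,-0.22,0.248,0.1333,1],[0,0,0.0333,-0.22,0.248,0.1387,1]])

```text
clock: 9.1
ee_pos: [0.654, 0.1048, 0.1446]
ee_rot: [0.042, 0.999, -0.002, -0.003]
force: [-2.0, -0.2, -2.2]
width: 0.0148
grasp_force: 63.0
```

```bash
cat >> m.py <<'E'
def look(q,z,cam='top',n=1):
    im,d=robot.get_image(cam)
    for r in robot.regions_of(cam,q)[:n]:
        b,X=rect(r['pixels'],cam,z,d); print(cam,q,round(r['conf'],2),np.round(b[0],4),np.round(b[1],3),round(b[2],1),'max/min',X.min(0).round(3),X.max(0).round(3))
    return im,d
E
python3 - <<'E'
from m import *
plan((.6555,.106,.0405,85))
for c in('top','scene'):
    im,d=look('hook',(-.1,.5),c); print([w(c,r['at']).round(3) for r in robot.place_of(c,'hook')[:1]])
look('pan',(-.01,.045))
save('sc3.png',cv2.resize(im[170:350,180:420],(800,600)))
E
```

```text
t 9.1 p [0.654  0.1048 0.1446] rot [ 0.0422  0.9991 -0.0016 -0.003 ] F [-2.  -0.2 -2.2] w 0.0148 g 63.0
(0.6555, 0.106, 0.0405, 85) -> [-0.2, -0.3, 0.2] [-0.2, 0.17, 10.41]
[array([0.71 , 0.344, 0.001])]
scene hook 0.62 [0.7794 0.254 ] [0.482 0.204] 53.0 max/min [ 0.58   0.069 -0.003] [1.006 0.385 0.206]
[array([ 0.524, -0.38 , -0.003])]
top pan 0.81 [0.8002 0.1501] [0.226 0.13 ] 75.1 max/min [ 0.71   0.034 -0.005] [0.875 0.256 0.039]
```

View pics/sc3.png

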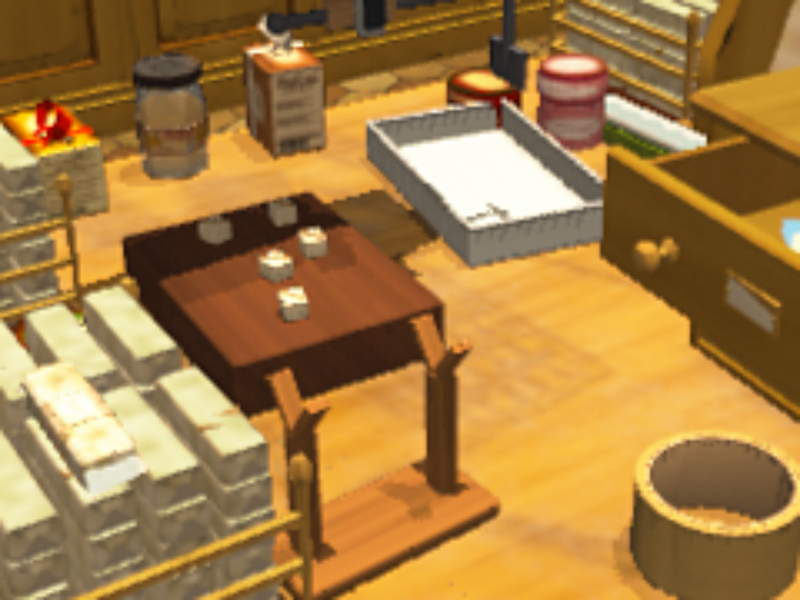

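The view shows the hook held level with its blade hanging at about (508,65), and the pan below with no chip or bystander disturbed. I'll check the blade's measured position in the scene depth.

```bash
cat >> m.py <<'E'
def blade(h=.031):
    s=st(); R=Ro.from_quat(s['ee_rot']).as_matrix(); p=np.array(s['ee_pos'])-np.array([0,0,-.0465])
    hx=-R[:,0]; e=p+.12*hx  # expected rod end
    im,d=robot.get_image('scene'); P=cloud('scene',d)
    k=(d>0)&(np.abs(P-(e-[0,0,.06])).max(-1)<.04)&(P[...,2]>.012)
    X=P[k]; X=X[X[:,2]<e[2]-.035]; print('exp end',e.round(3),'blade n',len(X),'mean',X.mean(0).round(3),X.min(0).round(3),X.max(0).round(3),'z5%',np.percentile(X[:,2],3).round(4)); return im
E
python3 - <<'E'
from m import *
blade()
E
```

```text
t 9.5 p [0.6555 0.1058 0.1509] rot [4.180e-02 9.991e-01 6.000e-04 1.100e-03] F [ 0.8 -1.1 -2.9] w 0.015 g 63.0
exp end [0.775 0.096 0.198] blade n 151 mean [0.767 0.089 0.14 ] [0.762 0.07  0.121] [0.773 0.118 0.162] z5% 0.1233
```

Scaled: 11 cm / 75 = 0.1467, 10 cm / 75 = 0.1333.

Call:
play_rows(motion=[[0,0,0,0.0027,0,0.04,1],[0,0,0,0.0027,0,0.08,1],[0,0,0,0.0027,0,0.1133,1],[0,0,0,0.0027,0,0.1333,1],[0,0,0,0.0027,0,0.1467,1],[0,0,0,0.0027,0,0.1467,1],[0,0,0,0.0027,0,0.1467,1]])

```text
clock: 10.25
ee_pos: [0.654, 0.1057, 0.0402]
ee_rot: [0.042, 0.999, 0.0, 0.001]
force: [-0.6, 0.2, -1.7]
width: 0.015
grasp_force: 63.2
```

```bash
python3 - <<'E'
from m import *
im=blade(); look('pan',(-.01,.045)); save('sc4.png',cv2.resize(im[170:350,180:420],(800,600)))
plan((.6555-.0045,.106-.098,.0405,87))
E
```

```text
t 10.25 p [0.654  0.1057 0.0402] rot [4.200e-02 9.991e-01 2.000e-04 7.000e-04] F [-0.6  0.2 -1.7] w 0.015 g 63.2
exp end [0.774 0.096 0.087] blade n 122 mean [0.765 0.09  0.031] [0.739 0.056 0.012] [0.772 0.115 0.052] z5% 0.0135
top pan 0.61 [0.7944 0.1524] [0.221 0.131] 79.3 max/min [ 0.711  0.034 -0.007] [0.874 0.27  0.038]
t 10.4 p [0.6542 0.1058 0.0405] rot [4.190e-02 9.991e-01 3.000e-04 1.000e-03] F [ 0.7 -0.3 -2.3] w 0.0153 g 63.2
(0.651, 0.007999999999999993, 0.0405, 87) -> [0.0, 0.1, -1.8] [-0.51, -9.77, -0.01]
```

View pics/sc4.png

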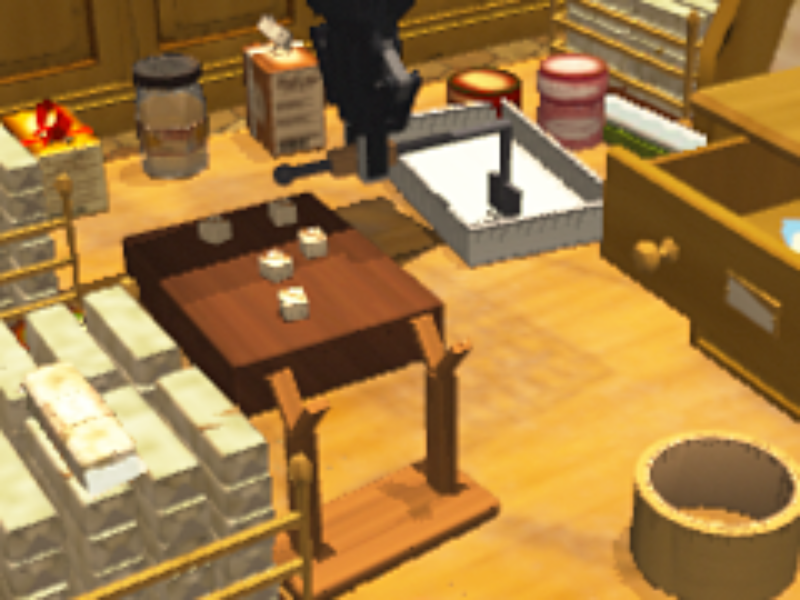

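The blade stands inside the pan at about (505,195), near its right wall. I'll push the pan sideways slowly.

Scaled: -6 cm / 75 = -0.08, -5.5 cm / 75 = -0.0733.

Call:
play_rows(motion=[[0,0,0,0,-0.0133,0,1],[0,0,0,0,-0.0267,0,1],[0,0,0,0,-0.0333,0,1],[0,0,0,0,-0.04,0,1],[0,0,0,-0.0013,-0.0467,0,1],[0,0,0,-0.0013,-0.0533,0,1],[0,0,0,-0.0013,-0.06,0,1],[0,0,0,-0.0027,-0.0667,0,1],[0,0,0,-0.0027,-0.0733,0,1],[0,0,0,-0.0027,-0.08,0,1]])

```text
clock: 11.4
ee_pos: [0.6502, 0.0454, 0.0391]
ee_rot: [0.042, 0.999, 0.0, 0.0]
force: [0.2, 2.9, -1.2]
width: 0.0147
grasp_force: 63.3
```

```bash
cat >> m.py <<'E'
B=np.array([.559,.070]); YB=-2.6
def pan():
    im,d=robot.get_image('top'); b,X=rect(robot.regions_of('top','pan')[0]['pixels'],'top',(-.01,.045),d)
    (cx,cy),(w_,h_),a=b
    yaw=a-90 if w_>h_ else a
    c,s=np.cos(np.radians(YB)),np.sin(np.radians(YB)); dx=np.array([cx,cy])-B
    print('pan',np.round([cx,cy,w_,h_],4),'yaw',round(yaw,1),'in board',np.round([c*dx[0]+s*dx[1],-s*dx[0]+c*dx[1]],4),'rel yaw',round(yaw-YB,1)); return im,d
E
python3 - <<'E'
from m import *
pan(); blade()
E
```

```text
pan [0.7935 0.1152 0.2211 0.1425] yaw -6.9 in board [0.2322 0.0558] rel yaw -4.3
t 11.5 p [0.6502 0.0443 0.0392] rot [ 4.260e-02  9.991e-01 -4.000e-04  0.000e+00] F [ 1.3  1.9 -1.3] w 0.0152 g 63.2
exp end [0.77  0.034 0.086] blade n 279 mean [0.761 0.017 0.027] [0.73  0.001 0.012] [0.791 0.058 0.051] z5% 0.013
```

Scaled: -5.6 cm / 75 = -0.0747, -5.3 cm / 75 = -0.0707.

Call:
play_rows(motion=[[0,0,0,0,-0.008,0,1],[0,0,0,-0.0013,-0.016,0,1],[0,0,0,-0.0013,-0.024,0,1],[0,0,0,-0.0013,-0.032,0,1],[0,0,0,-0.0013,-0.04,0,1],[0,0,0,-0.0027,-0.048,0,1],[0,0,0,-0.0027,-0.056,0,1],[0,0,0,-0.0027,-0.064,0,1],[0,0,0,-0.0027,-0.0707,0,1],[0,0,0,-0.0027,-0.0747,0,1]])

```text
clock: 12.55
ee_pos: [0.6474, -0.0111, 0.0391]
ee_rot: [0.042, 0.999, -0.0, -0.0]
force: [0.3, 2.5, -2.1]
width: 0.0145
grasp_force: 63.1
```

```bash
python3 - <<'E'
from m import *
pan(); s=st(); look('box_a',(.07,.09),n=2)
E
```

```text
pan [0.7792 0.0614 0.2189 0.1321] yaw -4.1 in board [0.2203 0.0014] rel yaw -1.5
t 12.65 p [ 0.6474 -0.0111  0.0391] rot [ 4.240e-02  9.991e-01 -2.000e-04 -0.000e+00] F [ 0.2  0.6 -2.1] w 0.0149 g 63.1
top box_a 0.91 [0.5014 0.3233] [0.046 0.018] 88.9 max/min [0.492 0.3   0.07 ] [0.511 0.346 0.086]
top box_a 0.77 [0.7108 0.3435] [0.073 0.051] 82.8 max/min [0.682 0.305 0.07 ] [0.737 0.379 0.09 ]
```

```bash
python3 - <<'E'
from m import *
plan((.6439,.0661,.040,87.4),(.527,.0714,.040,87.4),(.522,.0717,.04,87.4))
E
```

```text
t 12.75 p [ 0.6475 -0.0107  0.0391] rot [ 4.220e-02  9.991e-01 -3.000e-04 -0.000e+00] F [ 0.4  0.  -2.1] w 0.015 g 63.1
(0.6439, 0.0661, 0.04, 87.4) -> [-0.0, -0.0, -2.2] [1.0, 7.62, -0.09]
(0.527, 0.0714, 0.04, 87.4) -> [-0.0, -0.0, -2.2] [12.7, 7.17, -0.09]
(0.522, 0.0717, 0.04, 87.4) -> [-0.0, -0.0, -2.2] [13.2, 7.15, -0.09]
```

Scaled: 8 cm / 75 = 0.1067, 7.6 cm / 75 = 0.1013, -2.2 degrees / 180 = -0.0122.

Call:
play_rows(motion=[[0,0,0,0,0.02,-0.0013,1],[0,0,-0.0056,0.0027,0.0533,-0.0013,1],[0,0,-0.0122,0.0067,0.0867,-0.0013,1],[0,0,-0.0122,0.0133,0.1013,-0.0013,1],[0,0,-0.0122,0.0333,0.1013,-0.0013,1],[0,0,-0.0122,0.0533,0.1,-0.0013,1],[0,0,-0.0122,0.0667,0.1,-0.0013,1],[0,0,-0.0122,0.08,0.0987,-0.0013,1],[0,0,-0.0122,0.0933,0.0987,-0.0013,1],[0,0,-0.0122,0.1067,0.0987,-0.0013,1]])

```text
clock: 13.75
ee_pos: [0.5736, 0.0701, 0.0403]
ee_rot: [0.023, 1.0, -0.0, 0.0]
force: [0.7, -0.8, -2.7]
width: 0.0146
grasp_force: 63.0
```

```bash
python3 - <<'E'
from m import *
pan(); plan((.527,.0714,.040,87.4),(.522,.0717,.04,87.4))
E
```

```text
pan [0.75   0.0642 0.2282 0.1431] yaw -3.8 in board [0.1911 0.0029] rel yaw -1.2
t 13.85 p [0.5726 0.0704 0.0401] rot [ 2.270e-02  9.997e-01  2.000e-04 -6.000e-04] F [ 0.1 -0.8 -2.6] w 0.015 g 63.1
(0.527, 0.0714, 0.04, 87.4) -> [0.0, -0.1, -0.0] [4.56, -0.11, 0.01]
(0.522, 0.0717, 0.04, 87.4) -> [0.0, -0.1, -0.0] [5.06, -0.1, 0.01]
```

Call:
play_rows(motion=[[0,0,0,0.0133,0,0,1],[0,0,0,0.0267,0,0,1],[0,0,0,0.036,-0.0013,0,1],[0,0,0,0.044,-0.0013,0,1],[0,0,0,0.052,-0.0013,0,1],[0,0,0,0.0587,-0.0013,0,1],[0,0,0,0.064,-0.0013,0,1],[0,0,0,0.068,-0.0013,0,1],[0,0,0,0.0693,-0.0013,0,1],[0,0,0,0.0693,-0.0013,0,1]])

```text
clock: 14.85
ee_pos: [0.5233, 0.0716, 0.0409]
ee_rot: [0.023, 1.0, 0.0, 0.001]
force: [4.0, -0.5, 1.0]
width: 0.0145
grasp_force: 63.5
```

```bash
python3 - <<'E'
from m import *
pan(); s=st()
E
```

```text
pan [0.7032 0.0658 0.2298 0.141 ] yaw -1.8 in board [0.1442 0.0024] rel yaw 0.8
t 14.95 p [0.523  0.0715 0.0407] rot [2.290e-02 9.997e-01 1.000e-04 1.000e-03] F [ 5.8 -0.9  0.2] w 0.0147 g 63.5
```

Scaled: 0.3 cm / 75 = 0.004, 0.2 cm / 75 = 0.0027.

Call:
play_rows(motion=[[0,0,0,0.0013,0,0,1],[0,0,0,0.0027,0,0,1],[0,0,0,0.004,0,0,1],[0,0,0,0.004,0,0,1],[0,0,0,0.004,0,0,1]])

```text
clock: 15.45
ee_pos: [0.5233, 0.0715, 0.0412]
ee_rot: [0.023, 1.0, 0.0, 0.004]
force: [19.6, -1.1, -10.4]
width: 0.0148
grasp_force: 61.9
```

```bash
python3 - <<'E'
from m import *
im,d=pan(); s=st(); im2,_=robot.get_image('scene'); save('p5.png',np.hstack([cv2.resize(im[170:350,200:400],(400,360)),cv2.resize(im2[170:350,200:400],(400,360))]))
E
```

```text
pan [0.6993 0.0693 0.2287 0.1325] yaw -1.6 in board [0.1402 0.0056] rel yaw 1.0
t 15.55 p [0.5233 0.0715 0.0412] rot [2.300e-02 9.997e-01 1.000e-04 4.100e-03] F [19.8 -1.3 -9.3] w 0.0151 g 61.9
```

View pics/p5.png

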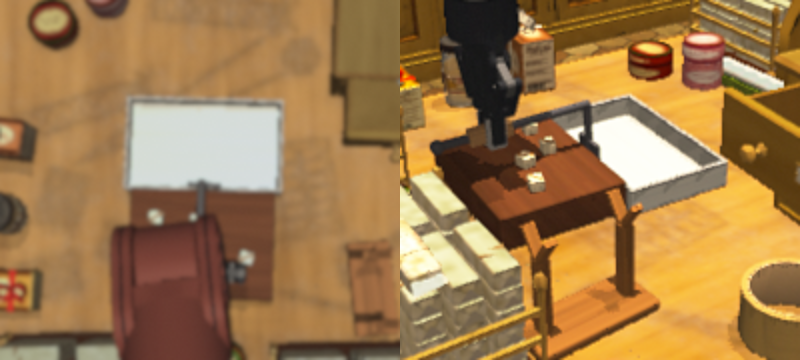

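The pan sits flush and square against the board's far edge, with the blade pressing at about (203,187) and 20 N of force. I'll back off and lift the hook out.

Scaled: -21 cm / 75 = -0.28, -19 cm / 75 = -0.2533.

Call:
play_rows(motion=[[0,0,0,-0.0133,0,0,1],[0,0,0,-0.0267,0,0,1],[0,0,0,-0.0333,0,0,1],[0,0,0,-0.0333,0,-0.04,1],[0,0,0,-0.0333,0,-0.0933,1],[0,0,0,-0.0333,0,-0.1467,1],[0,0,0,-0.0333,0,-0.2,1],[0,0,0,-0.0333,0,-0.2533,1],[0,0,0,-0.0333,0,-0.28,1],[0,0,0,-0.0333,0,-0.28,1]])

```text
clock: 16.6
ee_pos: [0.5451, 0.0707, 0.2528]
ee_rot: [0.023, 1.0, 0.001, 0.002]
force: [0.1, -0.9, -1.8]
width: 0.0145
grasp_force: 63.2
```

```bash
python3 - <<'E'
from m import *
pan(); blade(); plan((.5,-.165,.25,94.1))
im,d=look('rack',(-.01,.02)); P=cloud('top',d)
k=(d>0)&(P[...,2]>.085)&(P[...,2]<.135)&(abs(P[...,0]-.495)<.07)&(abs(P[...,1]+.167)<.03)
X=P[k]; print(len(X)); 
for s in(-1,1):
    x=X[s*(X[:,0]-.495)>.02]; print(x.mean(0).round(4),x.min(0).round(3),x.max(0).round(3))
print([w('top',r['at']).round(4) for r in robot.place_of('top','rack_seat')[:1]])
E
```

```text
pan [0.7018 0.0682 0.2301 0.1429] yaw -2.1 in board [0.1427 0.0047] rel yaw 0.5
t 16.7 p [0.5435 0.0705 0.2491] rot [ 2.270e-02  9.997e-01 -2.000e-04 -8.000e-04] F [ 0.   0.3 -3.5] w 0.0147 g 63.2
exp end [0.663 0.065 0.295] blade n 182 mean [0.657 0.059 0.241] [0.652 0.038 0.223] [0.662 0.086 0.26 ] z5% 0.2248
t 16.75 p [0.5431 0.0705 0.2484] rot [ 2.270e-02  9.997e-01 -4.000e-04 -1.400e-03] F [ 0.6 -0.6 -2.8] w 0.0145 g 63.2
(0.5, -0.165, 0.25, 94.1) -> [-0.0, -0.2, -6.7] [3.24, -23.72, -0.13]
top rack 0.93 [ 0.493  -0.1703] [0.133 0.07 ] 6.6 max/min [ 0.428 -0.211 -0.006] [ 0.557 -0.134  0.018]
153
[ 0.4504 -0.1714  0.1045] [ 0.443 -0.19   0.085] [ 0.456 -0.15   0.118]
[ 0.5396 -0.1649  0.1044] [ 0.533 -0.184  0.087] [ 0.545 -0.144  0.118]
[array([ 0.4971, -0.1635,  0.0979])]
```

Scaled: -23.8 cm / 75 = -0.3173, 1.5 cm / 75 = 0.02, -6.7 degrees / 180 = -0.0372.

Call:
play_rows(motion=[[0,0,-0.0056,0.0067,-0.04,0,1],[0,0,-0.0111,0.0133,-0.0933,0,1],[0,0,-0.0222,0.02,-0.1467,0,1],[0,0,-0.0278,0.0267,-0.2,0,1],[0,0,-0.0333,0.0333,-0.2533,0,1],[0,0,-0.0372,0.0427,-0.3,0,1],[0,0,-0.0372,0.0427,-0.3173,0.0267,1],[0,0,-0.0372,0.0427,-0.3173,0.0667,1],[0,0,-0.0372,0.0427,-0.3173,0.1067,1],[0,0,-0.0372,0.0427,-0.3173,0.1333,1]])

```text
clock: 17.9
ee_pos: [0.4997, -0.1655, 0.1473]
ee_rot: [-0.035, 0.999, 0.0, -0.002]
force: [-0.3, 0.7, -2.1]
width: 0.0147
grasp_force: 63.1
```

```bash
python3 - <<'E'
from m import *
blade(); plan((.5,-.166,.0535,94.1))
im,d=robot.get_image('wrist'); im2,_=robot.get_image('scene'); save('w6.png',np.hstack([cv2.resize(im,(480,360)),cv2.resize(im2[200:380,220:380],(320,360))]))
E
```

```text
t 17.9 p [ 0.4997 -0.1655  0.1473] rot [-3.550e-02  9.994e-01  2.000e-04 -1.600e-03] F [-0.3  0.7 -2.1] w 0.0147 g 63.1
exp end [ 0.619 -0.157  0.193] blade n 339 mean [ 0.619 -0.166  0.138] [ 0.609 -0.196  0.12 ] [ 0.659 -0.138  0.158] z5% 0.1224
t 17.95 p [ 0.4983 -0.165   0.1447] rot [-3.570e-02  9.994e-01  3.000e-04 -3.400e-03] F [-3.   0.4 -5.4] w 0.0148 g 63.0
(0.5, -0.166, 0.0535, 94.1) -> [0.1, -0.4, -0.0] [-0.23, -0.12, 9.12]
```

View pics/w6.png

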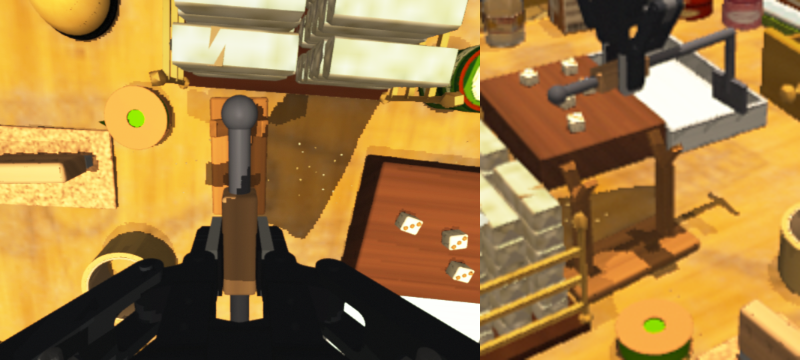

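The hook hangs level above the forks (rod at about x = 240 in the wrist view). I'll lower it most of the way, then check.

Scaled: 9.2 cm / 75 = 0.1227, 8.5 cm / 75 = 0.1133.

Call:
play_rows(motion=[[0,0,0,0,-0.0013,0.0267,1],[0,0,0,0,-0.0013,0.0533,1],[0,0,0,0,-0.0013,0.0733,1],[0,0,0,0,-0.0013,0.0933,1],[0,0,0,0,-0.0013,0.1133,1],[0,0,0,0,-0.0013,0.12,1],[0,0,0,0,-0.0013,0.1227,1],[0,0,0,0,-0.0013,0.1227,1]])

```text
clock: 18.85
ee_pos: [0.5019, -0.1669, 0.0589]
ee_rot: [-0.036, 0.999, -0.0, 0.0]
force: [-0.4, 0.1, -2.6]
width: 0.0147
grasp_force: 63.1
```

```bash
python3 - <<'E'
from m import *
blade(); plan((.5,-.166,.0535,94.1))
E
```

```text
t 18.85 p [ 0.5019 -0.1669  0.0589] rot [-3.570e-02  9.994e-01 -1.000e-04  5.000e-04] F [-0.4  0.1 -2.6] w 0.0147 g 63.1
exp end [ 0.622 -0.158  0.106] blade n 257 mean [ 0.615 -0.163  0.051] [ 0.611 -0.184  0.033] [ 0.622 -0.137  0.07 ] z5% 0.0343
t 18.9 p [ 0.5019 -0.1669  0.0591] rot [-3.570e-02  9.994e-01 -1.000e-04  6.000e-04] F [ 0.4 -0.  -2.1] w 0.0148 g 63.1
(0.5, -0.166, 0.0535, 94.1) -> [-0.0, 0.1, -0.0] [0.19, 0.1, 0.56]
```

Call:
play_rows(motion=[[0,0,0,0.0013,0.0007,0.0027,1],[0,0,0,0.0013,0.0007,0.0053,1],[0,0,0,0.0013,0.0007,0.0073,1],[0,0,0,0.0013,0.0007,0.0073,1]])

```text
clock: 19.3
ee_pos: [0.5009, -0.1654, 0.0536]
ee_rot: [-0.036, 0.999, 0.001, 0.0]
force: [-1.7, 4.8, 9.1]
width: 0.0152
grasp_force: 64.8
```

Scaled: -13 cm / 75 = -0.1733, -9 cm / 75 = -0.12.

Call:
play_rows(motion=[[0,0,0,0,0,0,0.7],[0,0,0,0,0,0,0.4],[0,0,0,0,0,0,0],[0,0,0,0,0,0,0],[0,0,0,0,0,0,0],[0,0,0,0,0,0,0],[0,0,0,0,0,-0.0267,0],[0,0,0,0,0,-0.0667,0],[0,0,0,0,0,-0.12,0],[0,0,0,0,0,-0.1733,0]])

```text
clock: 20.3
ee_pos: [0.4997, -0.1664, 0.1839]
ee_rot: [-0.036, 0.999, -0.0, -0.0]
force: [1.7, 0.3, 0.3]
width: 0.0857
grasp_force: 0.0
```

```bash
python3 - <<'E'
from m import *
im,d=robot.get_image('wrist'); c=robot.calibration('wrist')
print([(w('wrist',r['at'],c).round(3),round(r['conf'],2)) for q in('hook','rack_seat') for r in robot.place_of('wrist',q)[:1]])
P=cloud('wrist',d); X=P[robot.regions_of('wrist','hook')[0]['pixels']&(d>0)]; X=X[(X[:,2]>.085)&(X[:,2]<.125)]; print(cv2.minAreaRect(X[:,:2].astype(np.float32)))
pan(); st(); look('scraper',(.05,.075)); look('pad',(0,.015))
print([w('top',r['at']).round(3) for r in robot.place_of('top','scraper')[:1]])
E
```

```text
[(array([ 0.506, -0.165,  0.108]), 0.92), (array([ 0.501, -0.168,  0.105]), 0.6)]
((0.5283106565475464, -0.16422927379608154), (0.19070398807525635, 0.015919147059321404), 4.495748996734619)
pan [0.7033 0.0668 0.2315 0.1415] yaw -1.9 in board [0.1443 0.0033] rel yaw 0.7
t 20.6 p [ 0.4996 -0.1661  0.1815] rot [-3.570e-02  9.994e-01  2.000e-04 -8.000e-04] F [ 0.2  0.4 -0.4] w 0.0854 g 0.0
top scraper 0.51 [ 0.5151 -0.4125] [0.028 0.016] 88.9 max/min [ 0.507 -0.427  0.054] [ 0.523 -0.398  0.064]
top pad 0.65 [ 0.5211 -0.3941] [0.09 0.12] 1.7 max/min [ 0.477 -0.455  0.   ] [ 0.566 -0.333  0.012]
[]
```

The hook is back in the forks with the same footprint as at the start. Next is the scraper.

```bash
python3 - <<'E'
from m import *
print(np.round(robot.read_state()['q'],2))
plan((.512,-.376,.15,4.8),(.512,-.376,.15,184.8))
E
```

```text
[-0.39  0.09  0.67  1.82 -0.06  1.25  1.94]
t 20.85 p [ 0.4998 -0.1662  0.1818] rot [-3.570e-02  9.994e-01 -0.000e+00 -8.000e-04] F [ 0.4 -0.2 -0.3] w 0.0853 g 0.0
(0.512, -0.376, 0.15, 4.8) -> [-0.1, -0.1, 89.3] [0.28, -21.01, 3.18]
(0.512, -0.376, 0.15, 184.8) -> [0.1, -0.1, -90.7] [0.28, -21.01, 3.18]
```

Scaled: -21 cm / 75 = -0.28, -20 cm / 75 = -0.2667, 80 degrees / 180 = 0.4444.

Call:
play_rows(motion=[[0,0,0.0444,0,-0.0267,0,0],[0,0,0.0889,0,-0.0667,0,0],[0,0,0.1333,0,-0.1067,0,0],[0,0,0.1778,0,-0.1467,0,0],[0,0,0.2222,0,-0.1867,0,0],[0,0,0.2667,0,-0.2267,0,0],[0,0,0.3111,0,-0.2667,0,0],[0,0,0.3556,0.004,-0.28,0,0],[0,0,0.4,0.004,-0.28,0.0133,0],[0,0,0.4444,0.004,-0.28,0.0267,0]])

```text
clock: 21.85
ee_pos: [0.5118, -0.3768, 0.162]
ee_rot: [0.618, 0.786, -0.0, -0.0]
force: [-0.2, 0.3, -0.8]
width: 0.0853
grasp_force: 0.0
```

Scaled: 9.3 degrees / 180 = 0.0517.

Call:
play_rows(motion=[[0,0,0.0278,0,0,0,0],[0,0,0.0517,0,0,0,0],[0,0,0.0517,0,0,0,0],[0,0,0.0517,0,0,0,0]])

```text
clock: 22.25
ee_pos: [0.5122, -0.3759, 0.1623]
ee_rot: [0.676, 0.737, -0.0, -0.0]
force: [-0.5, 0.6, 0.8]
width: 0.0855
grasp_force: 0.0
```

```bash
python3 - <<'E'
from m import *
im,d=robot.get_image('wrist'); save('w7.png',im); P=cloud('wrist',d)
R=robot.regions_of('wrist','scraper')
for r in R[:1]:
    X=P[r['pixels']&(d>0)]; X=X[(X[:,2]>.05)&(X[:,2]<.072)]; print(r['conf'],cv2.minAreaRect(X[:,:2].astype(np.float32)),np.median(X[:,2]))
plan((.512,-.376,.15,4.8))
for c in ('scene','top'): look('chip0',(.03,.07),c,6)
E
```

```text
0.85 ((0.5128689408302307, -0.373884916305542), (0.019949648529291153, 0.09850288182497025), 4.553179740905762) 0.06069305811167795
t 22.35 p [ 0.5122 -0.376   0.1626] rot [ 0.6762  0.7367 -0.     -0.    ] F [-0.6 -0.3 -0.4] w 0.0855 g 0.0
(0.512, -0.376, 0.15, 4.8) -> [-0.0, -0.0, 0.1] [-0.0, -0.02, 1.26]
scene chip0 0.63 [0.5364 0.0024] [0.011 0.013] 51.7 max/min [ 0.529 -0.004  0.043] [0.541 0.009 0.057]
scene chip0 0.6 [0.5523 0.0553] [0.016 0.02 ] 82.6 max/min [0.543 0.047 0.041] [0.562 0.064 0.056]
scene chip0 0.36 [0.5918 0.1251] [0.01  0.014] 4.3 max/min [0.587 0.119 0.044] [0.597 0.132 0.057]
top chip0 0.56 [0.5975 0.1298] [0.016 0.013] 43.8 max/min [0.59  0.121 0.05 ] [0.604 0.138 0.057]
top chip0 0.48 [0.5894 0.0739] [0.018 0.016] 88.5 max/min [0.581 0.065 0.034] [0.598 0.083 0.06 ]
top chip0 0.35 [0.554  0.0584] [0.022 0.021] 47.3 max/min [0.543 0.049 0.034] [0.565 0.071 0.059]
```

View pics/w7.png

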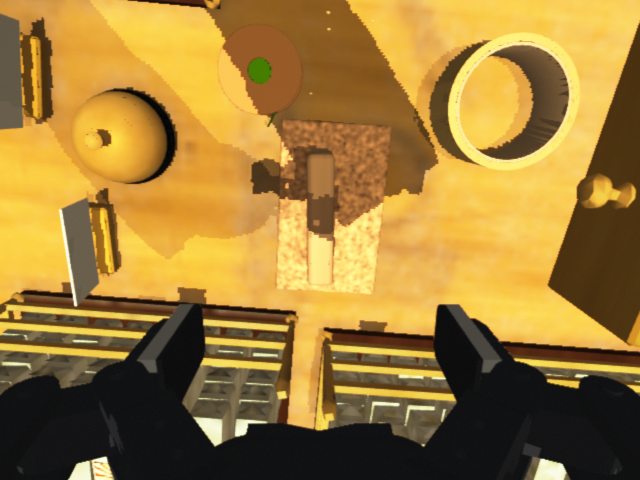

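The scraper is seen centred under the fingers at about (320,220), and nothing obstructs them. I'll descend and grip it.

Scaled: 15.7 cm / 75 = 0.2093, 14.5 cm / 75 = 0.1933.

Call:
play_rows(motion=[[0,0,0,0,0,0.0533,0],[0,0,0,0,0,0.1067,0],[0,0,0,0,0,0.16,0],[0,0,0,0,0,0.1933,0],[0,0,0,0,0,0.2093,0],[0,0,0,0,0,0.2093,0],[0,0,0,0,0,0.2093,0.5],[0,0,0,0,0,0.2093,1],[0,0,0,0,0,0.2093,1],[0,0,0,0,0,0.2093,1]])

```text
clock: 23.55
ee_pos: [0.5128, -0.3762, 0.0065]
ee_rot: [0.677, 0.736, 0.0, 0.001]
force: [-0.2, 0.5, 0.1]
width: 0.0283
grasp_force: 0.0
```

Scaled: -0.5 cm / 75 = -0.0067.

Call:
play_rows(motion=[[0,0,0,0,0,0,1],[0,0,0,0,0,0,1],[0,0,0,0,0,0,1],[0,0,0,0,0,-0.0067,1]])

```text
clock: 23.95
ee_pos: [0.512, -0.3757, 0.0104]
ee_rot: [0.677, 0.736, -0.0, -0.0]
force: [-0.0, -0.1, -1.4]
width: 0.019
grasp_force: 58.9
```

```bash
python3 - <<'E'
from m import *
plan((.512,-.376,.2,4.8),(.5,-.2,.2,0),(.5,0,.2,-2.6))
E
```

```text
t 23.95 p [ 0.512  -0.3757  0.0104] rot [ 6.769e-01  7.361e-01 -1.000e-04 -4.000e-04] F [-0.  -0.1 -1.4] w 0.019 g 58.9
(0.512, -0.376, 0.2, 4.8) -> [-0.0, -0.0, -0.0] [-0.02, -0.01, -18.96]
(0.5, -0.2, 0.2, 0) -> [-0.0, -0.0, 4.8] [17.62, 0.26, -18.95]
(0.5, 0, 0.2, -2.6) -> [-0.0, -0.0, 7.4] [37.55, 1.94, -18.94]
```

Scaled: 25.5 cm / 75 = 0.34, 21 cm / 75 = 0.28, 7.4 degrees / 180 = 0.0411.

Call:
play_rows(motion=[[0,0,0,0,0,-0.0533,1],[0,0,0,0,0,-0.1067,1],[0,0,0,0,0,-0.16,1],[0,0,0,0,0,-0.2133,1],[0,0,0.0111,0.0533,0,-0.2533,1],[0,0,0.0167,0.1067,0,-0.2533,1],[0,0,0.0222,0.16,0,-0.2533,1],[0,0,0.0278,0.22,0.004,-0.2533,1],[0,0,0.0333,0.28,0.004,-0.2533,1],[0,0,0.0411,0.34,0.0067,-0.2533,1]])

```text
clock: 24.95
ee_pos: [0.495, -0.1201, 0.2003]
ee_rot: [0.723, 0.69, -0.0, -0.0]
force: [0.9, 0.1, -1.5]
width: 0.0186
grasp_force: 59.0
```

```bash
cat >> m.py <<'E'
def chips(cam='top'):
    im,d=robot.get_image(cam); P=cloud(cam,d); g=im.astype(int)
    c,s=np.cos(np.radians(YB)),np.sin(np.radians(YB)); Q=P[...,:2]-B; U=np.stack([c*Q[...,0]+s*Q[...,1],-s*Q[...,0]+c*Q[...,1]],-1)
    k=(d>0)&(abs(U[...,0])<.078)&(abs(U[...,1])<.105)&(P[...,2]>.046)&(P[...,2]<.062)
    n,l,stt,_=cv2.connectedComponentsWithStats(k.astype(np.uint8))
    for i in range(1,n):
        if stt[i,4]>6: u=U[l==i]; print(cam,'chip blob',stt[i,4],'mid',((u.min(0)+u.max(0))/2).round(3),'min',u.min(0).round(3),'max',u.max(0).round(3))
def b2w(x,y):
    c,s=np.cos(np.radians(YB)),np.sin(np.radians(YB)); return (B+[c*x-s*y,s*x+c*y]).round(4)
E
python3 - <<'E'
from m import *
pan(); chips('top'); chips('scene'); print(b2w(-.052,-.075),b2w(.086,-.075)); x,y=b2w(-.052,-.075)
plan((x,y,.12,-2.6))
E
```

```text
pan [0.7022 0.0634 0.2232 0.1392] yaw -3.4 in board [ 1.434e-01 -1.000e-04] rel yaw -0.8
top chip blob 39 mid [0.035 0.061] min [0.028 0.053] max [0.042 0.07 ]
top chip blob 38 mid [0.032 0.006] min [ 0.024 -0.002] max [0.041 0.015]
top chip blob 40 mid [-0.005 -0.011] min [-0.013 -0.019] max [ 0.003 -0.003]
top chip blob 41 mid [-0.017  0.06 ] min [-0.026  0.05 ] max [-0.009  0.07 ]
top chip blob 39 mid [-0.017 -0.063] min [-0.025 -0.071] max [-0.009 -0.055]
scene chip blob 38 mid [0.033 0.061] min [0.025 0.049] max [0.04  0.072]
scene chip blob 52 mid [-0.019  0.057] min [-0.028  0.048] max [-0.01   0.066]
scene chip blob 45 mid [0.03  0.003] min [ 0.022 -0.006] max [0.038 0.013]
scene chip blob 52 mid [-0.007 -0.013] min [-0.016 -0.024] max [ 0.003 -0.003]
scene chip blob 51 mid [-0.019 -0.067] min [-0.028 -0.075] max [-0.01  -0.058]
[ 0.5037 -0.0026] [ 0.6415 -0.0088]
t 25.15 p [ 0.4959 -0.1199  0.2007] rot [ 7.217e-01  6.922e-01  5.000e-04 -4.000e-04] F [-0.3 -1.3 -0.1] w 0.0189 g 59.0
(np.float64(0.5037), np.float64(-0.0026), 0.12, -2.6) -> [0.0, -0.1, 0.2] [11.74, 0.29, 8.08]
```

Scaled: 15 cm / 75 = 0.2, 14 cm / 75 = 0.1867.

Call:
play_rows(motion=[[0,0,0,0.0533,0.0013,0,1],[0,0,0,0.1067,0.004,0.0267,1],[0,0,0,0.1533,0.004,0.0667,1],[0,0,0,0.1533,0.004,0.12,1],[0,0,0,0.1533,0.004,0.16,1],[0,0,0,0.1533,0.004,0.1867,1],[0,0,0,0.1533,0.004,0.2,1],[0,0,0,0.1533,0.004,0.2,1]])

```text
clock: 25.95
ee_pos: [0.5035, -0.0086, 0.0498]
ee_rot: [0.724, 0.69, -0.001, 0.0]
force: [-0.1, 0.1, 0.0]
width: 0.0189
grasp_force: 58.9
```

```bash
python3 - <<'E'
from m import *
x,y=b2w(-.052,-.077); x2,y2=b2w(.086,-.077); plan((x,y,.0415,-2.6),(x2,y2,.0415,-2.6))
im,d=robot.get_image('scene'); save('s8.png',cv2.resize(im[170:350,180:420],(800,600)))
E
```

```text
t 25.95 p [ 0.5035 -0.0086  0.0498] rot [ 0.7239  0.6899 -0.0013  0.    ] F [-0.1  0.1  0. ] w 0.0189 g 58.9
(np.float64(0.5036), np.float64(-0.0046), 0.0415, -2.6) -> [-0.1, 0.1, -0.2] [0.4, -0.01, 0.83]
(np.float64(0.6414), np.float64(-0.0108), 0.0415, -2.6) -> [-0.1, 0.1, -0.2] [0.44, 13.78, 0.81]
```

View pics/s8.png

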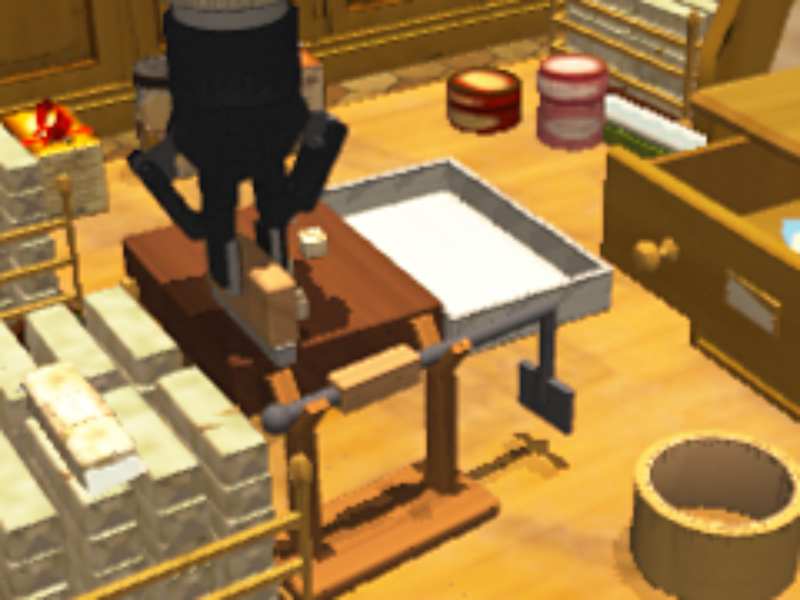

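The scraper is upright on the board just behind the right-hand chip (visible at about (300,305)), and the hook is seated in its rack. I'll wipe the right strip.

Scaled: 8 cm / 75 = 0.1067, 7 cm / 75 = 0.0933.

Call:
play_rows(motion=[[0,0,0,0.0027,0,0.0067,1],[0,0,0,0.0027,0,0.0107,1],[0,0,0,0.004,0.0133,0.0107,1],[0,0,0,0.004,0.0267,0.0107,1],[0,0,0,0.004,0.04,0.0107,1],[0,0,0,0.004,0.0533,0.0107,1],[0,0,0,0.004,0.0667,0.0107,1],[0,0,0,0.004,0.08,0.0107,1],[0,0,0,0.004,0.0933,0.0107,1],[0,0,0,0.004,0.1067,0.0107,1]])

```text
clock: 27.0
ee_pos: [0.585, -0.0074, 0.0425]
ee_rot: [0.723, 0.691, -0.0, -0.0]
force: [0.2, -0.3, -1.4]
width: 0.0189
grasp_force: 58.9
```

Scaled: -8 cm / 75 = -0.1067, -6 cm / 75 = -0.08.

Call:
play_rows(motion=[[0,0,0,0,0.0133,0,1],[0,0,0,0,0.0267,0,1],[0,0,0,0,0.04,0,1],[0,0,0,0,0.0533,0,1],[0,0,0,0,0.0667,0,1],[0,0,0,0,0.0773,0,1],[0,0,0,0,0.0773,0,1],[0,0,0,0,0.0773,-0.04,1],[0,0,0,0,0.0773,-0.08,1],[0,0,0,0,0.0773,-0.1067,1]])

```text
clock: 28.0
ee_pos: [0.6424, -0.0104, 0.1246]
ee_rot: [0.723, 0.691, 0.0, 0.0]
force: [-0.0, 0.6, -0.7]
width: 0.019
grasp_force: 59.0
```

```bash
python3 - <<'E'
from m import *
chips('scene'); x,y=b2w(-.052,.028); x2,y2=b2w(.086,.028); plan((x,y,.12,-2.6),(x,y,.0415,-2.6),(x2,y2,.0415,-2.6))
im,d=pan();im2,d=robot.get_image('scene'); save('s9.png',np.hstack([cv2.resize(im[170:350,200:400],(400,360)),cv2.resize(im2[170:350,200:400],(400,360))]))
E
```

```text
scene chip blob 40 mid [0.033 0.059] min [0.025 0.049] max [0.042 0.069]
scene chip blob 47 mid [-0.019  0.058] min [-0.028  0.048] max [-0.01   0.068]
scene chip blob 45 mid [0.03  0.003] min [ 0.021 -0.006] max [0.039 0.012]
scene chip blob 53 mid [-0.006 -0.015] min [-0.015 -0.024] max [ 0.003 -0.005]
t 28.05 p [ 0.6439 -0.0105  0.1275] rot [0.7232 0.6906 0.002  0.0014] F [ 0.9 -0.5  1.4] w 0.0193 g 59.0
(np.float64(0.5083), np.float64(0.1003), 0.12, -2.6) -> [0.3, -0.0, -0.0] [10.45, -14.06, 0.69]
(np.float64(0.5083), np.float64(0.1003), 0.0415, -2.6) -> [0.3, -0.0, -0.0] [10.44, -14.09, 8.54]
(np.float64(0.6462), np.float64(0.0941), 0.0415, -2.6) -> [0.3, -0.0, -0.0] [10.46, -0.29, 8.61]
pan [0.7022 0.1291 0.1023 0.1309] yaw 86.7 in board [0.1403 0.0656] rel yaw 89.3
```

View pics/s9.png

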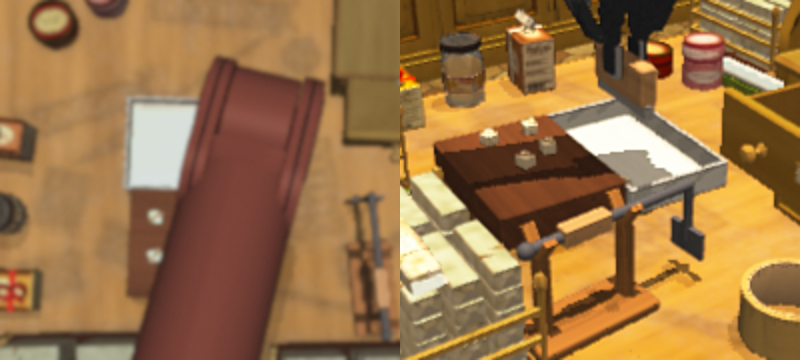

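The right strip is clear. Four chips remain on the board, around (488,135), (530,125), (525,158) and (547,145) in the right half. I'll wipe the left strip.

Scaled: -14 cm / 75 = -0.1867, -11.5 cm / 75 = -0.1533.

Call:
play_rows(motion=[[0,0,0,0.0333,-0.0533,0,1],[0,0,0,0.0667,-0.1067,0,1],[0,0,0,0.1067,-0.1533,0,1],[0,0,0,0.1347,-0.1867,0,1],[0,0,0,0.1347,-0.1867,0.0267,1],[0,0,0,0.1347,-0.1867,0.0667,1],[0,0,0,0.1347,-0.1867,0.1,1],[0,0,0,0.1347,-0.1867,0.112,1],[0,0,0,0.1347,-0.1867,0.112,1]])

```text
clock: 29.1
ee_pos: [0.5059, 0.0975, 0.0382]
ee_rot: [0.723, 0.691, -0.001, -0.001]
force: [-3.9, 1.4, 7.9]
width: 0.0193
grasp_force: 65.3
```

```bash
python3 - <<'E'
from m import *
x,y=b2w(-.052,.025); x2,y2=b2w(.086,.025); plan((x,y,.0415,-2.6),(x2,y2,.0415,-2.6))
E
```

```text
t 29.1 p [0.5059 0.0975 0.0382] rot [ 0.7231  0.6908 -0.001  -0.001 ] F [-3.9  1.4  7.9] w 0.0193 g 65.3
(np.float64(0.5082), np.float64(0.0973), 0.0415, -2.6) -> [-0.2, 0.0, -0.0] [-0.01, 0.23, -0.33]
(np.float64(0.646), np.float64(0.0911), 0.0415, -2.6) -> [-0.2, 0.0, -0.0] [0.0, 14.02, -0.37]
```

Call:
play_rows(motion=[[0,0,0,0,0,-0.0033,1],[0,0,0,0,0.0027,-0.0033,1],[0,0,0,0,0.0133,-0.0033,1],[0,0,0,0,0.0267,-0.0033,1],[0,0,0,0,0.04,-0.0033,1],[0,0,0,0,0.0533,-0.0033,1],[0,0,0,0,0.0667,-0.0033,1],[0,0,0,0,0.08,-0.0033,1],[0,0,0,0,0.0933,-0.0033,1],[0,0,0,0,0.1067,-0.0033,1]])

```text
clock: 30.1
ee_pos: [0.5876, 0.0935, 0.041]
ee_rot: [0.723, 0.691, -0.0, -0.0]
force: [-0.1, 0.2, -0.9]
width: 0.0188
grasp_force: 64.1
```

Scaled: -11 cm / 75 = -0.1467, -7 cm / 75 = -0.0933.

Call:
play_rows(motion=[[0,0,0,0,0.0133,0,1],[0,0,0,0,0.0267,0,1],[0,0,0,0,0.04,0,1],[0,0,0,0,0.0533,0,1],[0,0,0,0,0.0667,0,1],[0,0,0,0,0.08,0,1],[0,0,0,0,0.0813,0,1],[0,0,0,0,0.0813,-0.04,1],[0,0,0,0,0.0813,-0.0933,1],[0,0,0,0,0.0813,-0.1467,1]])

```text
clock: 31.1
ee_pos: [0.6471, 0.0906, 0.152]
ee_rot: [0.723, 0.691, -0.001, -0.0]
force: [0.8, 0.1, -0.9]
width: 0.0187
grasp_force: 64.0
```

```bash
python3 - <<'E'
from m import *
chips('scene'); pan(); plan((.5,-.12,.2,0))
E
```

```text
pan [0.6958 0.0165 0.1311 0.1327] yaw 88.0 in board [ 0.1391 -0.0472] rel yaw 90.6
t 31.25 p [0.6493 0.0907 0.154 ] rot [0.7231 0.6908 0.0021 0.001 ] F [-0.3 -0.5 -1.3] w 0.0193 g 64.2
(0.5, -0.12, 0.2, 0) -> [0.3, -0.1, -2.6] [-21.73, -13.93, -4.7]
```

Board is clear in the depth data. I'll move toward the pad and verify the pan with the hand away.

Scaled: -39 cm / 75 = -0.52, -4.7 cm / 75 = -0.0627, -2.6 degrees / 180 = -0.0144.

Call:
play_rows(motion=[[0,0,0,-0.0133,-0.0533,-0.0267,1],[0,0,0,-0.0533,-0.1067,-0.0533,1],[0,0,0,-0.1067,-0.16,-0.06,1],[0,0,-0.0056,-0.16,-0.1867,-0.0627,1],[0,0,-0.0111,-0.22,-0.1867,-0.0627,1],[0,0,-0.0144,-0.28,-0.1867,-0.0627,1],[0,0,-0.0167,-0.34,-0.18,-0.0627,1],[0,0,-0.0222,-0.4,-0.18,-0.0627,1],[0,0,-0.0278,-0.46,-0.18,-0.0627,1],[0,0,-0.0333,-0.52,-0.1733,-0.0627,1]])

```text
clock: 32.25
ee_pos: [0.4993, -0.2938, 0.1968]
ee_rot: [0.685, 0.728, -0.0, -0.001]
force: [-0.5, 0.2, 0.0]
width: 0.0189
grasp_force: 64.0
```

```bash
python3 - <<'E'
from m import *
chips('scene'); chips('top'); im,d=pan(); im2,d2=robot.get_image('scene')
P=cloud('top',d); k=(d>0)&(P[...,0]>.645)&(P[...,0]<.77)&(P[...,1]>-.05)&(P[...,1]<.17)&(P[...,2]>.011)
n,l,s,_=cv2.connectedComponentsWithStats(k.astype(np.uint8))
for i in range(1,n):
    if s[i,4]>5: print(s[i,4],P[l==i].mean(0).round(3),P[l==i].max(0).round(3))
save('s10.png',np.hstack([cv2.resize(im[170:330,200:370],(400,376)),cv2.resize(im2[170:350,200:390],(400,376))]))
plan((.5125,-.374,.2,4.6),(.5125,-.374,.0065,4.6))
E
```

```text
pan [0.7041 0.0656 0.2306 0.1396] yaw -2.9 in board [0.1452 0.0022] rel yaw -0.3
315 [0.746 0.042 0.028] [0.767 0.17  0.039]
44 [0.654 0.124 0.032] [0.663 0.136 0.04 ]
48 [0.651 0.064 0.02 ] [0.656 0.08  0.025]
22 [0.65  0.003 0.02 ] [0.655 0.009 0.026]
t 32.5 p [ 0.4994 -0.2927  0.197 ] rot [ 6.864e-01  7.273e-01 -4.000e-04 -9.000e-04] F [-0.2  0.7 -1. ] w 0.0187 g 64.1
(0.5125, -0.374, 0.2, 4.6) -> [-0.1, -0.0, -1.3] [-8.19, 0.84, -0.31]
(0.5125, -0.374, 0.0065, 4.6) -> [-0.1, -0.0, -1.3] [-8.21, 0.87, 19.04]
```

View pics/s10.png

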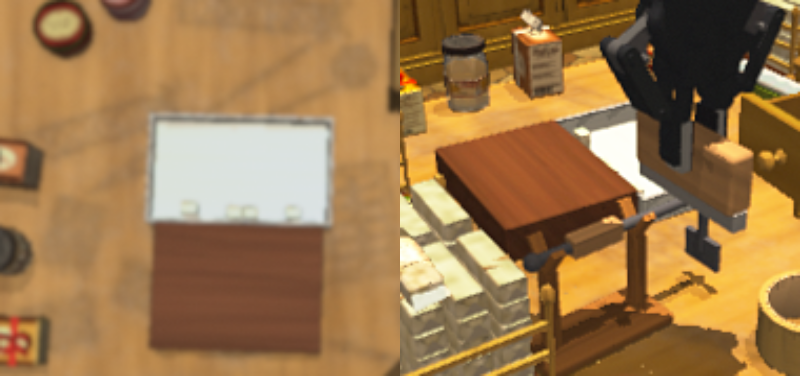

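The pan holds all five chips along its near wall: a stacked pair at (187,208), two near (242,210) and one at (292,211). The board is empty. I'll set the scraper back on its pad.

Scaled: 18.7 cm / 75 = 0.2493, 18.2 cm / 75 = 0.2427, -1.3 degrees / 180 = -0.0072.

Call:
play_rows(motion=[[0,0,-0.0056,-0.0533,0.0053,0,1],[0,0,-0.0072,-0.1093,0.012,0,1],[0,0,-0.0072,-0.1093,0.012,0.0533,1],[0,0,-0.0072,-0.1093,0.012,0.1067,1],[0,0,-0.0072,-0.1093,0.012,0.16,1],[0,0,-0.0072,-0.1093,0.012,0.2,1],[0,0,-0.0072,-0.1093,0.012,0.2267,1],[0,0,-0.0072,-0.1093,0.012,0.2427,1],[0,0,-0.0072,-0.1093,0.012,0.2493,1],[0,0,-0.0072,-0.1093,0.012,0.2493,1]])

```text
clock: 33.5
ee_pos: [0.5146, -0.3731, 0.0112]
ee_rot: [0.677, 0.736, 0.0, -0.0]
force: [-0.6, -0.3, -0.9]
width: 0.0189
grasp_force: 64.2
```

```bash
python3 - <<'E'
from m import *
plan((.5125,-.374,.005,4.6)); im,d=robot.get_image('scene'); im,d=look('pad',(0,.015))
E
```

```text
t 33.5 p [ 0.5146 -0.3731  0.0112] rot [ 6.77e-01  7.36e-01  1.00e-04 -1.00e-04] F [-0.6 -0.3 -0.9] w 0.0189 g 64.2
(0.5125, -0.374, 0.005, 4.6) -> [0.0, -0.0, 0.2] [-0.07, -0.21, 0.62]
top pad 0.74 [ 0.6156 -0.18  ] [0. 0.] 0.0 max/min [ 0.616 -0.18   0.   ] [ 0.616 -0.18   0.   ]
```

Scaled: 0.6 cm / 75 = 0.008, 0.5 cm / 75 = 0.0067.

Call:
play_rows(motion=[[0,0,0,0,0,0.0027,1],[0,0,0,0,0,0.0053,1],[0,0,0,0,0,0.0067,1],[0,0,0,0,0,0.008,1],[0,0,0,0,0,0.008,1]])

```text
clock: 34.15
ee_pos: [0.5139, -0.3742, 0.005]
ee_rot: [0.678, 0.735, -0.0, -0.0]
force: [0.8, -0.4, -0.5]
width: 0.0193
grasp_force: 64.2
```

Scaled: 0.1 cm / 75 = 0.0013, 0.05 cm / 75 = 0.0007.

Call:
play_rows(motion=[[0,0,0,0,0,0.0007,1],[0,0,0,0,0,0.0013,1],[0,0,0,0,0,0.0013,1],[0,0,0,0,0,0.0013,1]])

```text
clock: 34.55
ee_pos: [0.514, -0.3742, 0.0043]
ee_rot: [0.678, 0.735, 0.0, 0.0]
force: [-0.2, 0.4, 1.4]
width: 0.0191
grasp_force: 64.4
```

Contact. Release and rise.

Scaled: -18 cm / 75 = -0.24, -13 cm / 75 = -0.1733.

Call:
play_rows(motion=[[0,0,0,0,0,0,0.7],[0,0,0,0,0,0,0.4],[0,0,0,0,0,0,0],[0,0,0,0,0,0,0],[0,0,0,0,0,0,0],[0,0,0,0,0,0,0],[0,0,0,0,0,-0.0533,0],[0,0,0,0,0,-0.1067,0],[0,0,0,0,0,-0.1733,0],[0,0,0,0,0,-0.24,0]])

```text
clock: 35.55
ee_pos: [0.5135, -0.374, 0.1858]
ee_rot: [0.678, 0.735, -0.0, -0.0]
force: [0.9, -1.1, -0.5]
width: 0.0852
grasp_force: 0.0
```

```bash
python3 - <<'E'
from m import *
im,d=robot.get_image('wrist'); P=cloud('wrist',d); st()
for q,z in(('scraper',(.05,.072)),('pad',(0,.015))):
    r=robot.regions_of('wrist',q)[0]; X=P[r['pixels']&(d>0)]; X=X[(X[:,2]>z[0])&(X[:,2]<z[1])]; print(q,cv2.minAreaRect(X[:,:2].astype(np.float32)),np.median(X[:,2]))
im,d=pan()
for q in('hook','rack_seat','honey_jar','tape_roll','box_a'): print(q,[(w('top',r['at']).round(3),round(r['conf'],2)) for r in robot.place_of('top',q)[:2]])
im2,_=robot.get_image('scene'); save('s11.png',im2)
P=cloud('top',d); k=(d>0)&(P[...,0]>.64)&(P[...,0]<.67)&(P[...,1]>-.04)&(P[...,1]<.16); 
for y in np.arange(-.03,.16,.01):
    X=P[k&(abs(P[...,1]-y)<.005)]; print(round(y,2),[X[abs(X[:,0]-x)<.003][:,2].mean().round(3) for x in(.642,.648,.654,.66,.666)])
E
```

```text
t 35.6 p [ 0.5158 -0.377   0.1945] rot [0.6779 0.7351 0.0008 0.0046] F [ 2.3 -2.7  6.3] w 0.0855 g 0.0
scraper ((0.5175608992576599, -0.37602925300598145), (0.01982223056256771, 0.09883427619934082), 4.1602783203125) 0.06924524384513296
pad ((0.5259028077125549, -0.38355374336242676), (0.09239302575588226, 0.1533488780260086), 1.4739837646484375) 0.014256674913640695
pan [0.7027 0.0647 0.2213 0.1374] yaw -2.5 in board [0.1438 0.0012] rel yaw 0.1
hook [(array([ 0.495, -0.162,  0.1  ]), 0.82)]
rack_seat [(array([ 0.5  , -0.164,  0.099]), 0.69), (array([ 0.638, -0.284, -0.003]), 0.22)]
honey_jar [(array([ 0.601,  0.346, -0.   ]), 0.64)]
tape_roll [(array([ 0.637, -0.283, -0.002]), 0.76), (array([ 0.497,  0.342, -0.001]), 0.34)]
box_a [(array([ 0.497,  0.341, -0.002]), 0.78), (array([0.712, 0.344, 0.003]), 0.64)]
-0.03 [np.float64(0.003), np.float64(0.005), np.float64(0.003), np.float64(0.005), np.float64(0.003)]
-0.02 [np.float64(0.004), np.float64(0.003), np.float64(0.003), np.float64(0.004), np.float64(0.004)]
-0.01 [np.float64(0.003), np.float64(0.003), np.float64(0.004), np.float64(
[... 935 characters left out ...]
 [np.float64(0.004), np.float64(0.004), np.float64(0.003), np.float64(0.002), np.float64(0.005)]
0.1 [np.float64(0.003), np.float64(0.004), np.float64(0.003), np.float64(0.002), np.float64(0.004)]
0.11 [np.float64(0.001), np.float64(0.002), np.float64(0.007), np.float64(0.007), np.float64(0.005)]
0.12 [np.float64(0.004), np.float64(0.024), np.float64(0.03), np.float64(0.028), np.float64(0.006)]
0.13 [np.float64(0.026), np.float64(0.021), np.float64(0.036), np.float64(0.031), np.float64(0.007)]
0.14 [np.float64(0.031), np.float64(0.003), np.float64(0.009), np.float64(0.008), np.float64(0.002)]
0.15 [np.float64(0.031), np.float64(0.003), np.float64(0.004), np.float64(0.003), np.float64(0.004)]
```

View pics/s11.png

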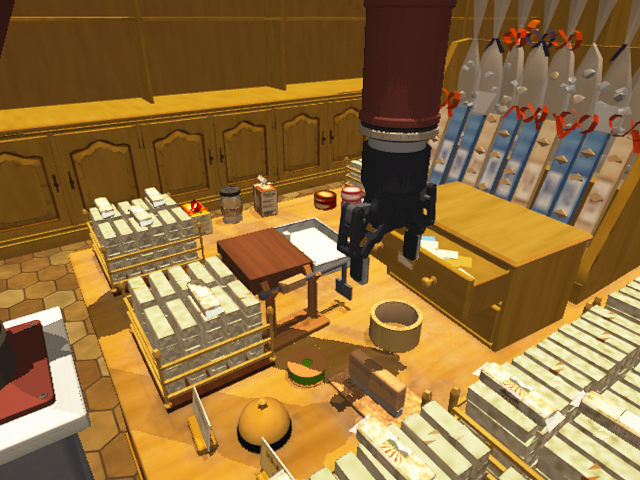

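The final view shows the board empty, the hook in its rack at (300,285), the scraper upright on its pad at (375,385), and the bystanders where they started. I'm handing in.

```bash
python3 - <<'E'
from h import *
st(); print(robot.hand_in())
E
```

```text
t 36.1 p [ 0.5136 -0.3739  0.1832] rot [ 6.776e-01  7.354e-01 -3.000e-04 -7.000e-04] F [ 0.1  0.4 -0.2] w 0.0856 g 0.0
the job is handed in; nothing more can be done
None
```

The job is handed in at about 36 s, though the hand-in call returned no verdict: the pan sits square and centred at the board with all five chips in it, the hook hangs in its rack, the scraper stands on its pad, and the jar, cartons and tape roll are where they were.

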